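Close up the kit bench

ROBOT

A 6-joint arm with a two-finger parallel gripper is mounted at the origin on the work surface. World frame = base frame: x ahead of the robot, y to its left, z up, the work surface at z = 0. Lengths are in mm, angles in rad, forces in N, time in s.
With the tool pointing down it reaches from about 350 to 875 mm from the base axis. Payload 4.2 kg.
Tool frame: the origin (TCP) lies midway between the tips of the shut fingers; the grasp point (between the pads) lies 19 mm behind it (arm.tcp_to_grasp is the distance from the TCP to the grasp point, in mm); z points along the fingers, y is the line along which they close (so a half turn about z gives the same grasp; the last joint's range is limited). The gripper opens to 85 mm and grips with 20 to 120 N. Pads are 22 mm wide; open, the fingers measure 114 mm over their backs; the gripper's body (76 mm by 85 mm) begins 54 mm behind the grasp point. The pads swing forward as they close: fully open they stand 13 mm farther back than shut.
Start: joints at [-1.055, 0.385, 0.008, 0, -1.194, -0.259], TCP at [158.759, -604.479, 231.312] pointing down, gripper open.
Joint ranges: [-3.14, 3.14], [-1.21, 2.06], [-1.07, 1.41], [-3.16, 2.05], [-2.99, -0.16], [-3.1, 3.1]. Speed limits (rad/s): [2.79, 2.79, 3.14, 3.14, 3.14, 3.14].

INTERFACE

Orientations are given as a unit quaternion [x, y, z, w].
In Python, from bench import arm, get_image gives the robot as it stands.
- The arm moves only by the tool drive_tool, never from a script. Its argument "deltas" is a list of rows, each a list of 2 entries, a list of its own where there are three numbers: the shift along the tool's x, y, z in cm, then the turn, a rotation vector about the tool's x, y, z in degrees. In form: [[[x, y, z], [ax, ay, az]], ...]. A call has 1 to 12 rows; each row shifts and turns the commanded pose from where the row before left it, along the tool's axes as they then stand; what a row does not reach is not made up. A row lasts 1/10 s, in which the tool goes at most 50 mm and 8.59 degrees, less where a joint would pass 70% of its speed; a pose out of reach is approached as far as the arm can. A call with a gripper value outside its range is refused whole. "claw" is the finger opening in cm, from 0 to 8.54, set as the call begins (left out, the last holds). The fingers move at their own pace and stop on an object; the grip force is fixed at half the most. Time passes only in rows, so rows that do not move let the fingers close. It gives the time, the measured TCP pose, the force, the opening and the grip force at its end, in the units of the state.
- arm.read_state(): the state, without advancing time (a new reading comes with each control period).
- get_image(name): name is "side" or "top" or "wrist"; returns a dict with "img" (420x560x3 uint8, red, green, blue), "fx", "fy", "cx", "cy" (pixels), "eye" and "orientation" of the camera in the world; the wrist camera has in their place "mount" (4x4, takes a point from camera to tool coordinates, whose origin is the TCP and whose axes are the flange's). Camera axes: x right, y down, z forward; pixel columns grow to the right and rows downward; lengths in mm; the calibration is good to about 2 mm. A picture is of the moment at which its call begins: read the wrist's pose just before it. There is no depth.
- arm.job_done(): hands the job in; it is judged then, once.
The state is a dict: "clock": time; "joints": joint angles; "joint_vel": joint speeds; "joint_efforts": joint torques, N m; "position": TCP position; "ee_rot": TCP orientation; "contact_force": force on the tool from outside, world axes, zero at the start; "wrist_torque": the same for the moment, N m; "gripper_width": finger opening in mm; "grasp_force": force on a finger pad.
Only numpy, scipy, OpenCV 4.12 (cv2) and the standard library are available. Lean on these libraries where they do the work, as an engineer would, in place of code of your own. Each camera call takes 0.05 s, during which the arm holds its last target. There are 200 camera calls.

TASK

Close up the kit bench after class: close every bottle with a cork stopper, fully home, and move every panel from the plywood block into a slot of the grey rack, right down on the slot floor, in any order. Only when all that is done, lay the straightedge flat on the table, flush along the front of the grey rack and roughly centred on it. Let go of everything, leave any spare stopper over, and do not disturb the tyre, motor, gear and screwdriver.

Things in the scene. Friction and masses are not known exactly. Their poses are not given: they have to be found in the camera images.
- bottle_a: squat clear glass bottle, 80 mm tall, 60 mm across its body (up to 45 mm high), sloping to a straight round neck, 39 mm outside and 33 mm bore, the bore 25 mm deep from the mouth; a few steel balls show in it; 350 g, loose, stands upright; origin: centre of its underside, z up. Two or three bottles are present; an absent one reads None
- bottle_a_mouth (a point): centre of the mouth of bottle_a, level with its rim, 80 mm above its foot
- bottle_b: squat clear glass bottle, 80 mm tall, 60 mm across its body (up to 45 mm high), sloping to a straight round neck, 39 mm outside and 33 mm bore, the bore 25 mm deep from the mouth; a few steel balls show in it; 350 g, loose, stands upright; origin: centre of its underside, z up. Two or three bottles are present; an absent one reads None
- bottle_b_mouth (a point): centre of the mouth of bottle_b, level with its rim, 80 mm above its foot
- bottle_c: squat clear glass bottle, 80 mm tall, 60 mm across its body (up to 45 mm high), sloping to a straight round neck, 39 mm outside and 33 mm bore, the bore 25 mm deep from the mouth; a few steel balls show in it; 350 g, loose, stands upright; origin: centre of its underside, z up. Two or three bottles are present; an absent one reads None
- bottle_c_mouth (a point): centre of the mouth of bottle_c, level with its rim, 80 mm above its foot
- stopper_a: cork stopper, 44 mm tall, standing small end down on the table: a plug 22 mm long, tapered from 23 mm across at the foot to 28, under a round head 44 mm across and 22 high, the grip; all alike, fit any bottle; home when the head sits on the bottle's rim; 25 g; origin: centre of the plug's lower end, z up to the head
- stopper_b: cork stopper, 44 mm tall, standing small end down on the table: a plug 22 mm long, tapered from 23 mm across at the foot to 28, under a round head 44 mm across and 22 high, the grip; all alike, fit any bottle; home when the head sits on the bottle's rim; 25 g; origin: centre of the plug's lower end, z up to the head
- stopper_c: cork stopper, 44 mm tall, standing small end down on the table: a plug 22 mm long, tapered from 23 mm across at the foot to 28, under a round head 44 mm across and 22 high, the grip; all alike, fit any bottle; home when the head sits on the bottle's rim; 25 g; origin: centre of the plug's lower end, z up to the head
- panel_a: upright module panel: aluminium plate 80 mm wide (x), 6 thick (y), 65 tall, with a black grip bar on its top edge, 40 long (x), 14 thick (y), from 65 to 85 mm above its lower edge; 90 g; origin: middle of its lower edge, z up. Starts in a slot of the plywood block, lower edge 8 mm above the table. All alike, either way round will do. Two or three are present; an absent one reads None
- panel_b: upright module panel: aluminium plate 80 mm wide (x), 6 thick (y), 65 tall, with a black grip bar on its top edge, 40 long (x), 14 thick (y), from 65 to 85 mm above its lower edge; 90 g; origin: middle of its lower edge, z up. Starts in a slot of the plywood block, lower edge 8 mm above the table. All alike, either way round will do. Two or three are present; an absent one reads None
- panel_c: upright module panel: aluminium plate 80 mm wide (x), 6 thick (y), 65 tall, with a black grip bar on its top edge, 40 long (x), 14 thick (y), from 65 to 85 mm above its lower edge; 90 g; origin: middle of its lower edge, z up. Starts in a slot of the plywood block, lower edge 8 mm above the table. All alike, either way round will do. Two or three are present; an absent one reads None
- rack: fixed grey plastic rack, 100 (x) x 160 (y) x 40 mm high, with a 75 mm high back wall along its +x side, away from the robot; three slots along x, at y = -50, 0, 50 mm, 86 long, 8.5 wide, 28 deep (floor 12 mm above the table), lightly chamfered; origin: centre of the block's underside; its front is the plain upright face at x = -50 mm, facing the robot
- stand: fixed low plywood block where the panels start, 100 mm (x) by 160 mm (y) by 30 mm high, no back wall, with three slots like the rack's at y = -50, 0 and 50 mm, 22 mm deep (floor 8 mm above the table); origin: centre of its underside
- rule: straightedge: flat aluminium bar 200 mm long (its x), 50 wide (its y), 5 thick, with a black block handle upright on its middle, 50 mm long (along x), 14 wide (along y), its top 45 mm above the underside; 160 g; lies flat on the table; origin: centre of its underside, z up; either long edge may go against the rack
- tyre: loose black rubber tyre lying flat, 54 mm across, 22 mm high, among the stoppers; a bystander; origin: centre of its underside
- motor: loose white motor block, 62 x 30 x 28 mm, at the far side; a bystander; origin: underside of the block
- gear: loose flat grey gear, 64 mm across, 12 mm high, at the far side; a bystander; origin: centre of its underside
- driver: loose screwdriver lying at the far side; a bystander; origin: its middle
There are look-alikes about, which are no part of the job. What is shaped like the panel_c but green is not meant. What is shaped like the panel_b but orange or yellow is not meant.

How it is judged (in metres and radians):
On the way, in this order (a step that is already met when the one before it is completed fails the run):
1. every bottle stoppered and every panel in the rack (angle between each of bottle_a, bottle_b, bottle_c's own z axis and vertical below 0.1 rad and ((horizontal distance between stopper_a and bottle_a_mouth below 0.006 m and z of stopper_a in the frame of bottle_a_mouth between -0.027 and -0.019 m and angle between the z axis of stopper_a and the z axis of bottle_a, either way round below 0.1 rad) or (horizontal distance between stopper_b and bottle_a_mouth below 0.006 m and z of stopper_b in the frame of bottle_a_mouth between -0.027 and -0.019 m and angle between the z axis of stopper_b and the z axis of bottle_a, either way round below 0.1 rad) or (horizontal distance between stopper_c and bottle_a_mouth below 0.006 m and z of stopper_c in the frame of bottle_a_mouth between -0.027 and -0.019 m and angle between the z axis of stopper_c and the z axis of bottle_a, either way round below 0.1 rad)) and ((horizontal distance between stopper_a and bottle_b_mouth below 0.006 m and z of stopper_a in the frame of bottle_b_mouth between -0.027 and -0.019 m and angle between the z axis of stopper_a and the z axis of bottle_b, either way round below 0.1 rad) or (horizontal distance between stopper_b and bottle_b_mouth below 0.006 m and z of stopper_b in the frame of bottle_b_mouth between -0.027 and -0.019 m and angle between the z axis of stopper_b and the z axis of bottle_b, either way round below 0.1 rad) or (horizontal distance between stopper_c and bottle_b_mouth below 0.006 m and z of stopper_c in the frame of bottle_b_mouth between -0.027 and -0.019 m and angle between the z axis of stopper_c and the z axis of bottle_b, either way round below 0.1 rad)) and ((horizontal distance between stopper_a and bottle_c_mouth below 0.006 m and z of stopper_a in the frame of bottle_c_mouth between -0.027 and -0.019 m and angle between the z axis of stopper_a and the z axis of bottle_c, either way round below 0.1 rad) or (horizontal distance between stopper_b and bottle_c_mouth below 0.006 m and z of stopper_b in the frame of bottle_c_mouth between -0.027 and -0.019 m and angle between the z axis of stopper_b and the z axis of bottle_c, either way round below 0.1 rad) or (horizontal distance between stopper_c and bottle_c_mouth below 0.006 m and z of stopper_c in the frame of bottle_c_mouth between -0.027 and -0.019 m and angle between the z axis of stopper_c and the z axis of bottle_c, either way round below 0.1 rad)) and z of panel_a in the frame of rack between 0.008 and 0.016 m and x of panel_a in the frame of rack between -0.01 and 0.01 m and y of panel_a in the frame of rack between -0.06 and 0.06 m and angle between each of panel_a, panel_b, panel_c's own z axis and vertical below 0.15 rad and z of panel_b in the frame of rack between 0.008 and 0.016 m and x of panel_b in the frame of rack between -0.01 and 0.01 m and y of panel_b in the frame of rack between -0.06 and 0.06 m and z of panel_c in the frame of rack between 0.008 and 0.016 m and x of panel_c in the frame of rack between -0.01 and 0.01 m and y of panel_c in the frame of rack between -0.06 and 0.06 m), for 0.2 s.
2. the straightedge lies flush along the rack's front (x of rule in the frame of rack between -0.0785 and -0.072 m and y of rule in the frame of rack between -0.06 and 0.06 m and angle between the x axis of rule and the y axis of rack, either way round below 0.03 rad and height (world z) of rule below 0.004 m and angle between rule's own z axis and vertical below 0.04 rad), for 0.2 s.
At the end, for the whole second after the job is handed in: Bottles upright, a stopper in each (6 mm, 0.1 rad of the neck axis, head within 3 mm of the rim); panels in rack slots, within 4 mm of the floor, upright to 0.15 rad; straightedge flat, edge within 3.5 mm of the rack front, parallel to 0.03 rad, centred to 60 mm; all at rest and released (all of step 1 and all of step 2 and linear speed of each of panel_a, panel_b, panel_c, bottle_a, bottle_b, bottle_c, rule below 0.02 m/s); the robot touches nothing.
It fails at once if the tyre was moved more than 30 mm (distance of tyre from where it was at the start of the episode above 0.03 m).
It fails at once if the motor was moved more than 30 mm (distance of motor from where it was at the start of the episode above 0.03 m).
It fails at once if the gear was moved more than 30 mm (distance of gear from where it was at the start of the episode above 0.03 m).
It fails at once if the driver was moved more than 30 mm (distance of driver from where it was at the start of the episode above 0.03 m).
Of panel_a, panel_b, panel_c only 2 to 3 are there at a start; the rules pass over those that are not, and their reading is None.
Of bottle_a, bottle_b, bottle_c only 2 to 3 are there at a start; the rules pass over those that are not, and their reading is None.
At some moment in a run one of rule, bottle_a, bottle_b, bottle_c may be knocked a few centimetres aside while the robot is not near it.
It also fails if it takes over 208 s, if anything falls off the work surface, if the arm or the gripper's body presses on something with over 40 N, if the wrist force passes 120 N, or if a joint passes its speed limit or range.

## Working session

There is one attempt and no reset: what is moved stays moved. The work goes in short steps, Python scripts to look and compute and a tool call to move; the robot and the scene stay as the last step left them, time stands still between calls to the robot, and variables do not carry over. Pictures are saved under pics/ and viewed, at most 14 in all, crops included, and the job is handed in when it is done.

Besides the shell and the picture viewer there is one more tool, called after "Call:" by a JSON object that holds its "name" and its "arguments", one argument or row to a line. drive_tool: Moves the arm, as the interface text tells. Its arguments: {"type":"object","properties":{"deltas":{"type":"array"},"claw":{"type":"number"}},"required":["deltas"]}

```bash
mkdir -p pics; ls
python3 - <<'E'
from bench import arm,get_image
import cv2
for n in ["top","side"]:
    d=get_image(n); cv2.imwrite(f"pics/{n}0.png",d["img"][:,:,::-1])
    print(n,{k:v for k,v in d.items() if k!="img"})
d=get_image("wrist");print({k:v for k,v in d.items() if k!="img"})
s=arm.read_state();print(s)
E
```

```text
pics
top {'fx': 473.5734649035452, 'fy': 473.5734649035452, 'cx': 279.0377638379363, 'cy': 205.23707317956203, 'eye': array([ 334.77870209,  -53.22931521, 1289.07195644]), 'orientation': array([ 0.7065033 , -0.70284858,  0.06620719, -0.04973497])}
side {'fx': 383.62493334302167, 'fy': 383.62493334302167, 'cx': 284.5156026582074, 'cy': 205.94272190989017, 'eye': array([176.4844355 , 498.93951542, 712.00030085]), 'orientation': array([-0.25298657,  0.88141786, -0.38227237,  0.11387791])}
{'fx': 325.56370133798845, 'fy': 325.56370133798845, 'cx': 281.32233966409206, 'cy': 212.21420832824685, 'mount': array([[-5.67931277e-04, -9.59166144e-01, -2.82842687e-01,
         7.10358211e+01],
       [ 9.99999785e-01, -4.52249496e-04, -4.74287496e-04,
         6.14548410e-01],
       [ 3.27005046e-04, -2.82842896e-01,  9.59166195e-01,
        -1.43478627e+02],
       [ 0.00000000e+00,  0.00000000e+00,  0.00000000e+00,
         1.00000000e+00]])}
{'clock': 0.15, 'joints': array([-1.05536764e+00,  3.85379442e-01,  6.95557000e-03, -3.42283166e-04,
       -1.19400239e+00, -2.58567037e-01]), 'joint_vel': array([-0.00025354, -0.00230054,  0.00370174,  0.00250274, -0.00086622,
       -0.00149659]), 'joint_efforts': array([ 4.74773833e-05, -3.92678261e+01,  1.88582200e+01,  4.18864131e+00,
       -3.41039231e-03, -1.95963112e-07]), 'position': array([ 158.66288968, -604.07814971,  230.48080698]), 'ee_rot': array([-1.28015427e-01,  9.91771829e-01,  8.14739271e-04, -1.60257958e-04]), 'contact_force': array([ 0.35107365, -0.36723967, -0.19770829]), 'wrist_torque': array([-0.03415346, -0.05190815, -0.00727789]), 'grasp_force': 0.0, 'gripper_width': 85.41325106637285}
```

View pics/top0.png

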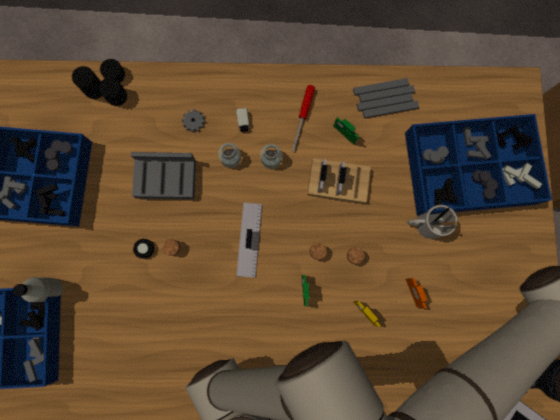

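View pics/side0.png

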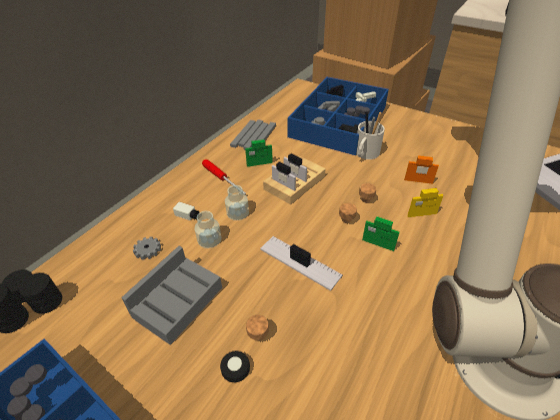

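Top view: two bottles (230,155),(272,156); two panels in the stand (323,177),(343,179); rack (165,178); rule (249,240); stoppers (172,248),(318,252),(356,256); tyre (144,248). The green, orange and yellow ones are decoys. The side view agrees.

```bash
cat > h.py <<'E'
import numpy as np,cv2
from scipy.spatial.transform import Rotation as R
from bench import arm,get_image
def grab(n):
    s=arm.read_state(); d=get_image(n)
    if "mount" in d:
        T=np.eye(4);T[:3,:3]=R.from_quat(s["ee_rot"]).as_matrix();T[:3,3]=s["position"]
        C=T@d["mount"];d["eye"]=C[:3,3];d["Rm"]=C[:3,:3]
    else: d["Rm"]=R.from_quat(d["orientation"]).as_matrix()
    return d
def cast(d,px,z):
    px=np.atleast_2d(np.array(px,float))
    r=np.c_[(px[:,0]-d["cx"])/d["fx"],(px[:,1]-d["cy"])/d["fy"],np.ones(len(px))]@d["Rm"].T
    return d["eye"]+r*((z-d["eye"][2])/r[:,2])[:,None]
def proj(d,P):
    p=(np.atleast_2d(P)-d["eye"])@d["Rm"]
    return np.c_[d["fx"]*p[:,0]/p[:,2]+d["cx"],d["fy"]*p[:,1]/p[:,2]+d["cy"]]
def save(d,name,box=None,f=1):
    im=d["img"][:,:,::-1]
    if box: im=im[box[1]:box[3],box[0]:box[2]]
    cv2.imwrite("pics/"+name,cv2.resize(im,None,fx=f,fy=f,interpolation=cv2.INTER_CUBIC))
def blobs(d,lo,hi,box,amin=20):
    hsv=cv2.cvtColor(d["img"],cv2.COLOR_RGB2HSV);m=cv2.inRange(hsv,lo,hi)
    k=np.zeros_like(m);k[box[1]:box[3],box[0]:box[2]]=255
    n,_,st,c=cv2.connectedComponentsWithStats(m&k)
    cs,_=cv2.findContours(m&k,cv2.RETR_EXTERNAL,cv2.CHAIN_APPROX_NONE)
    return [(cv2.minAreaRect(q),cv2.contourArea(q)) for q in cs if cv2.contourArea(q)>=amin]
def tool(P):
    """world vector from TCP to P in tool axes, cm"""
    s=arm.read_state();return R.from_quat(s["ee_rot"]).inv().apply(np.array(P)-s["position"])/10
E
python3 - <<'E'
from h import *
d=grab("top");save(d,"crop1.png",(125,135,405,275),2.8)
for nm,lo,hi,box,z in [("black",(0,0,0),(179,255,45),(225,140,375,270),None),("rule",(0,0,130),(179,70,255),(230,195,270,285),5),
  ("stand",(8,30,165),(30,140,255),(300,150,380,210),30),("rack",(0,0,40),(179,60,125),(125,145,205,210),40)]:
    for r,a in blobs(d,lo,hi,box):
        print(nm,a,np.round(r[0],1),np.round(r[1],1),round(r[2],1))
        for z in ([45,93] if nm=="black" else [z]):
            print("  z",z,np.round(cast(d,[r[0]],z)[0],1),np.round(cast(d,cv2.boxPoints(r),z)[:,:2].tolist(),0).tolist())
hints={"bot1":((230,153),80),"bot2":((272,154),80),"st1":((172,248),44),"st2":((318,252),44),"st3":((356,256),44)}
for k,(p,z) in hints.items(): print(k,np.round(cast(d,p,z)[0],1))
E
```

```text
black 67.5 [248.8 238.1] [ 4.8 18. ] 4.4
  z 45 [452.8  -2.7  45. ] [[430.0, 5.0], [477.0, 2.0], [476.0, -11.0], [429.0, -8.0]]
  z 93 [448.3  -4.7  93. ] [[426.0, 3.0], [472.0, -0.0], [471.0, -12.0], [425.0, -9.0]]
black 70.0 [342.2 174.7] [ 5.8 15.3] 7.1
  z 45 [ 625.7 -252.4   45. ] [[606.0, -242.0], [648.0, -248.0], [646.0, -263.0], [604.0, -257.0]]
  z 93 [ 614.5 -244.7   93. ] [[595.0, -234.0], [636.0, -240.0], [634.0, -255.0], [594.0, -249.0]]
black 63.0 [323.4 172.3] [ 5.4 15.3] 8.1
  z 45 [ 631.9 -201.5   45. ] [[612.0, -191.0], [654.0, -197.0], [652.0, -212.0], [610.0, -205.0]]
  z 93 [ 620.4 -195.8   93. ] [[601.0, -186.0], [642.0, -192.0], [640.0, -206.0], [599.0, -200.0]]
rule 796.5 [248.2 239.5] [17.5 73.4] 5.4
  z 5 [4.527e+02 4.000e-01 5.000e+00] [[357.0, 32.0], [556.0, 16.0], [551.0, -32.0], [353.0, -15.0]]
rack 2122.0 [163.3 178.6] [60.2 39.1] 2.1
  z 40 [612.1 228.9  40. ] [[561.0, 308.0], [668.0, 310.0], [664.0, 148.0], [556.0, 149.0]]
rack 200.5 [161.  155.5] [ 5. 60.] 90.0
  z 40 [675.9 237.7  40. ] [[682.0, 319.0], [684.0, 157.0], [670.0, 157.0], [668.0, 318.0]]
bot1 [673.5  48.3  80. ]
bot2 [671.9 -62.2  80. ]
st1 [425.9 197.3  44. ]
st2 [ 417.3 -184.8   44. ]
st3 [ 407.3 -284.8   44. ]
```

View pics/crop1.png

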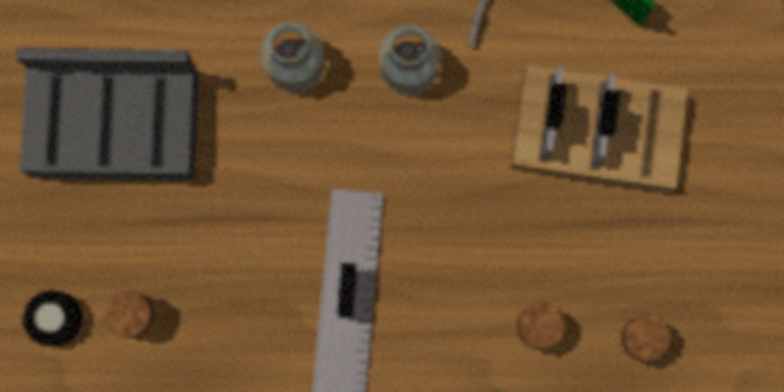

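Call:
{"name": "drive_tool", "arguments": {
  "deltas": [
    [[-2.97,2.83,0.25],[0,0,0]],
    [[-2.97,2.83,0.25],[0,0,0]],
    [[-2.97,2.83,0.25],[0,0,0]],
    [[-2.97,2.83,0.25],[0,0,0]],
    [[-2.97,2.83,0.25],[0,0,0]],
    [[-2.97,2.83,0.25],[0,0,0]],
    [[-2.97,2.83,0.25],[0,0,0]],
    [[-2.97,2.83,0.25],[0,0,0]],
    [[-2.97,2.83,0.25],[0,0,0]],
    [[-2.97,2.83,0.25],[0,0,0]],
    [[-2.97,2.83,0.25],[0,0,0]],
    [[-2.97,2.83,0.25],[0,0,0]]
  ],
  "claw": 8.5
}}

```text
clock: 1.4
position: [417.7, -183.9, 201.4]
ee_rot: [-0.128, 0.992, -0.0, 0.0]
contact_force: [0.6, 0.5, 0.2]
gripper_width: 85.1
grasp_force: 0.0
```

Call:
{"name": "drive_tool", "arguments": {
  "deltas": [
    [[0,0,0],[0,0,7.35]],
    [[0,0,0],[0,0,7.35]],
    [[0,0,0],[0,0,0]],
    [[0,0,0],[0,0,0]]
  ]
}}

```text
clock: 1.8
position: [417.1, -185.5, 201.3]
ee_rot: [-0.001, 1.0, 0.0, -0.0]
contact_force: [0.9, -1.7, 0.0]
gripper_width: 84.8
grasp_force: 0.0
```

Run:
```python
from h import *
s=arm.read_state();print(s["position"],s["ee_rot"],s["contact_force"])
d=grab("wrist");save(d,"w1.png")
p=proj(d,[[417.3,-184.8,44],[407.3,-284.8,44]]);print(p)
hsv=cv2.cvtColor(d["img"],cv2.COLOR_RGB2HSV)
for q in p: print(hsv[int(q[1])-4:int(q[1])+5,int(q[0])-4:int(q[0])+5].reshape(-1,3).mean(0), hsv[int(q[1])+60 if q[1]<350 else 300,int(q[0])])
```

```text
[ 417.08481466 -185.52441106  201.26457413] [-1.35222795e-03  9.99999084e-01  3.23640539e-05 -5.80454181e-05] [ 0.93463061 -1.74913054  0.01934724]
[[281.35157616 194.75697177]
 [174.90882858 184.15993198]]
[ 12.86419753 148.32098765 130.60493827] [ 15 139 185]
[ 12.51851852 149.16049383  71.41975309] [ 16 140 171]
```

View pics/w1.png

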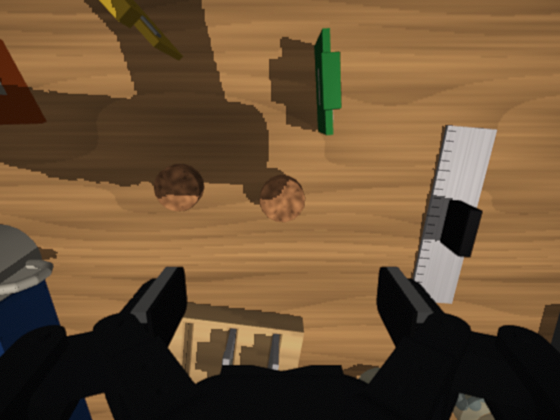

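Wrist: stopper heads at about (282,198) and (179,187), rule at right, stand at bottom. I'll fit circles for accuracy.

```bash
cat >> h.py <<'E'
def circ(d,c,rmm,z,rad=12,p2=12,dr=3):
    """Hough circle near pixel c, for radius rmm at height z"""
    g=cv2.GaussianBlur(cv2.cvtColor(d["img"],cv2.COLOR_RGB2GRAY),(3,3),0)
    P=cast(d,c,z)[0];r=np.linalg.norm(proj(d,P+[0,rmm,0])-proj(d,P-[0,rmm,0]))/2
    o=[];H=cv2.HoughCircles(g,cv2.HOUGH_GRADIENT_ALT if 0 else cv2.HOUGH_GRADIENT,1,3,param1=80,param2=p2,minRadius=int(r-dr),maxRadius=int(r+dr+1))
    if H is not None:
        for h in H[0]:
            if np.hypot(*(h[:2]-np.array(c)))<rad: o.append((np.round(h,1).tolist(),np.round(cast(d,h[:2],z)[0],1).tolist()))
    return round(float(r),1),o[:5]
E
python3 - <<'E'
from h import *
d=grab("wrist")
for c in [(282,198),(179,187)]: print(circ(d,c,22,44))
t=grab("top")
for c in [(229.3,150),(270.7,151)]: print(circ(t,c,19.5,80,6,6))
print(proj(t,[[452.7,.4,5]]))
E
```

```text
(23.1, [([282.5, 199.5, 22.899999618530273], [421.9, -183.8, 44.0])])
(23.4, [([178.5, 186.5, 24.100000381469727], [409.5, -281.8, 44.0]), ([181.5, 184.5, 21.799999237060547], [407.5, -278.8, 44.0]), ([178.5, 190.5, 20.700000762939453], [413.3, -282.1, 44.0]), ([178.5, 182.5, 25.200000762939453], [405.6, -281.4, 44.0])])
(7.4, [([228.5, 153.5, 6.0], [672.1, 52.2, 80.0]), ([231.5, 151.5, 8.199999809265137], [677.6, 44.4, 80.0]), ([225.5, 149.5, 7.0], [682.9, 60.3, 80.0]), ([228.5, 149.5, 5.199999809265137], [683.0, 52.4, 80.0])])
(7.4, [([270.5, 154.5, 6.0], [670.5, -58.2, 80.0]), ([270.5, 150.5, 5.0], [681.4, -58.2, 80.0]), ([273.5, 152.5, 8.0], [676.0, -66.1, 80.0]), ([266.5, 154.5, 4.300000190734863], [670.4, -47.7, 80.0])])
[[248.22143368 239.53564412]]
```

Call:
{"name": "drive_tool", "arguments": {
  "deltas": [
    [[-0.45,0.15,3],[0,0,0]],
    [[0,0,4],[0,0,0]],
    [[0,0,4],[0,0,0]],
    [[0,0,3],[0,0,0]],
    [[0,0,2.5],[0,0,0]],
    [[0,0,1.6],[0,0,0]],
    [[0,0,1],[0,0,0]],
    [[0,0,0],[0,0,0]],
    [[0,0,0],[0,0,0]]
  ],
  "claw": 8.5
}}

```text
clock: 2.85
position: [422.3, -184.2, 10.8]
ee_rot: [-0.0, 1.0, -0.0, 0.0]
contact_force: [0.4, 0.2, 0.7]
gripper_width: 85.2
grasp_force: 0.0
```

Call:
{"name": "drive_tool", "arguments": {
  "deltas": [
    [[0,0,0],[0,0,0]],
    [[0,0,0],[0,0,0]],
    [[0,0,0],[0,0,0]],
    [[0,0,0],[0,0,0]],
    [[0,0,0],[0,0,0]],
    [[0,0,0],[0,0,0]],
    [[0,0,0],[0,0,0]],
    [[0,0,0],[0,0,0]]
  ],
  "claw": 0
}}

```text
clock: 3.65
position: [422.2, -184.0, 11.3]
ee_rot: [-0.0, 1.0, -0.0, 0.001]
contact_force: [0.0, 0.8, 4.8]
gripper_width: 42.6
grasp_force: 60.1
```

Call:
{"name": "drive_tool", "arguments": {
  "deltas": [
    [[0,0,-1],[0,0,0]],
    [[0,0,-3],[0,0,0]],
    [[0,0,-4.5],[0,0,0]],
    [[0,0,-4.5],[0,0,0]],
    [[0,0,-4.5],[0,0,0]],
    [[-3,1.8,-4],[0,0,0]],
    [[-3.8,2.3,0],[0,0,0]],
    [[-3.8,2.3,0],[0,0,0]],
    [[-3.8,2.3,0],[0,0,0]],
    [[-3.8,2.3,0],[0,0,0]],
    [[-3.8,2.3,0],[0,0,0]],
    [[-3.8,2.3,0],[0,0,0]]
  ]
}}

```text
clock: 4.85
position: [678.9, -28.0, 223.7]
ee_rot: [-0.0, 1.0, 0.0, 0.0]
contact_force: [1.9, -0.4, -0.3]
gripper_width: 42.5
grasp_force: 60.9
```

Call:
{"name": "drive_tool", "arguments": {
  "deltas": [
    [[-3,1.8,0],[0,0,0]],
    [[-1,1,0],[0,0,0]],
    [[0,0,0],[0,0,0]],
    [[0,0,0],[0,0,0]]
  ]
}}

```text
clock: 5.25
position: [717.4, -1.0, 223.0]
ee_rot: [-0.0, 1.0, -0.0, -0.0]
contact_force: [-0.5, 0.1, -0.0]
gripper_width: 42.5
grasp_force: 60.9
```

Run:
```python
from h import *
d=grab("wrist");save(d,"w2.png")
print(proj(d,[[676,49,80],[675,-61,80]]))
for c in proj(d,[[676,49,80],[675,-61,80]]): print(circ(d,c,19.5,80,15),circ(d,c,16.5,80,15))
```

```text
[[338.02603575 152.08982397]
 [211.54275477 150.93436466]]
(22.4, [([343.5, 160.5, 23.200000762939453], [683.3, 54.2, 80.0]), ([330.5, 150.5, 25.399999618530273], [674.6, 42.4, 80.0]), ([347.5, 160.5, 21.0], [683.3, 57.7, 80.0]), ([334.5, 153.5, 24.299999237060547], [677.2, 46.0, 80.0]), ([340.5, 158.5, 19.899999618530273], [681.5, 51.4, 80.0])]) (19.0, [([346.5, 161.5, 21.399999618530273], [684.2, 56.8, 80.0]), ([341.5, 161.5, 21.399999618530273], [684.2, 52.4, 80.0]), ([344.5, 158.5, 21.399999618530273], [681.5, 54.9, 80.0]), ([339.5, 156.5, 18.100000381469727], [679.8, 50.5, 80.0]), ([339.5, 153.5, 15.899999618530273], [677.2, 50.3, 80.0])])
(22.4, [([214.5, 160.5, 22.100000381469727], [683.3, -58.9, 80.0]), ([217.5, 160.5, 21.0], [683.3, -56.3, 80.0]), ([216.5, 157.5, 21.0], [680.7, -57.0, 80.0]), ([216.5, 149.5, 24.299999237060547], [673.8, -56.6, 80.0]), ([224.5, 150.5, 25.399999618530273], [674.6, -49.7, 80.0])]) (19.0, [([218.5, 158.5, 21.399999618530273], [681.5, -55.3, 80.0]), ([215.5, 159.5, 19.200000762939453], [682.4, -58.0, 80.0]), ([219.5, 155.5, 20.299999237060547], [678.9, -54.3, 80.0]), ([222.5, 156.5, 19.200000762939453], [679.8, -51.7, 80.0]), ([214.5, 162.5, 19.200000762939453], [685.0, -59.0, 80.0])])
```

View pics/w2.png

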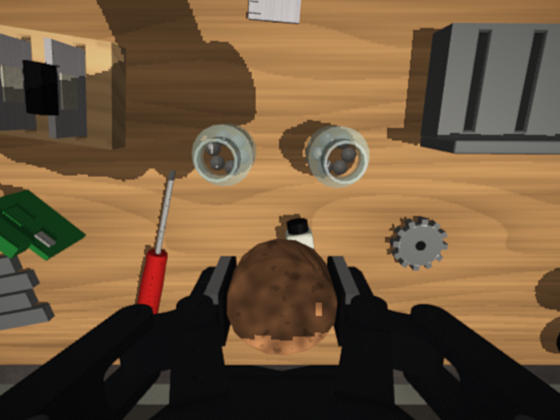

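Mouth centres at about (214,160) and (344,160), i.e. (683,-59) and (683,54); these agree with the top view to within 3 mm. Bottles stand 113 mm apart.

Call:
{"name": "drive_tool", "arguments": {
  "deltas": [
    [[1.74,-2.9,0],[0,0,0]],
    [[1.7,-2.85,0],[0,0,0]],
    [[0,0,3],[0,0,0]],
    [[0,0,4],[0,0,0]],
    [[0,0,3],[0,0,0]],
    [[0,0,2],[0,0,0]],
    [[0,0,1],[0,0,0]],
    [[0,0,0.8],[0,0,0]],
    [[0,0,0.6],[0,0,0]],
    [[0,0,0.4],[0,0,0]],
    [[0,0,0.3],[0,0,0]],
    [[0,0,0],[0,0,0]]
  ]
}}

```text
clock: 6.5
position: [683.5, -58.4, 72.0]
ee_rot: [-0.0, 1.0, 0.0, 0.0]
contact_force: [0.3, -0.3, -0.2]
gripper_width: 42.5
grasp_force: 60.9
```

Call:
{"name": "drive_tool", "arguments": {
  "deltas": [
    [[0,0,0.15],[0,0,0]],
    [[0,0,0.1],[0,0,0]],
    [[0,0,0.1],[0,0,0]],
    [[0,0,0],[0,0,0]]
  ]
}}

```text
clock: 6.9
position: [683.8, -58.4, 69.4]
ee_rot: [-0.0, 1.0, -0.0, 0.0]
contact_force: [-0.8, -0.1, 4.3]
gripper_width: 42.5
grasp_force: 61.2
```

Call:
{"name": "drive_tool", "arguments": {
  "deltas": [
    [[0,0,0],[0,0,0]],
    [[0,0,0],[0,0,0]],
    [[0,0,0],[0,0,0]],
    [[0,0,0],[0,0,0]],
    [[0,0,-1],[0,0,0]],
    [[0,0,-3],[0,0,0]],
    [[0,0,-4],[0,0,0]],
    [[0,0,-4],[0,0,0]],
    [[0,0,-3],[0,0,0]]
  ],
  "claw": 6.2
}}

```text
clock: 7.8
position: [684.3, -58.7, 222.7]
ee_rot: [-0.0, 1.0, -0.0, 0.002]
contact_force: [0.9, 0.8, -0.3]
gripper_width: 61.6
grasp_force: 0.0
```

Call:
{"name": "drive_tool", "arguments": {
  "deltas": [
    [[3.4,-2.75,0],[0,0,0]],
    [[3.4,-2.75,0],[0,0,0]],
    [[3.4,-2.75,0],[0,0,0]],
    [[3.4,-2.75,0],[0,0,0]],
    [[3.4,-2.75,0],[0,0,0]],
    [[3.4,-2.75,0],[0,0,0]],
    [[3.4,-2.75,0.5],[0,0,0]],
    [[3.4,-2.75,1.5],[0,0,0]],
    [[0,0,0],[0,0,0]],
    [[0,0,0],[0,0,0]]
  ],
  "claw": 8.5
}}

```text
clock: 8.8
position: [411.1, -279.3, 199.3]
ee_rot: [0.001, 1.0, -0.0, 0.001]
contact_force: [0.7, 0.0, 0.9]
gripper_width: 85.5
grasp_force: 0.0
```

Run:
```python
from h import *
d=grab("wrist");p=proj(d,[[411,-281,44]])[0];print(p,circ(d,p,22,44),tool([411,-281,10]))
hsv=cv2.cvtColor(d["img"],cv2.COLOR_RGB2HSV)
x,y=int(p[0]),int(p[1]);save(d,"w3.png",(x-60,y-60,x+60,y+60),4)
t=grab("top");save(t,"t3.png",(205,130,285,180),6)
```

```text
[278.92657391 194.69668561] (23.4, [([272.5, 191.5, 25.200000762939453], [407.9, -287.0, 44.0]), ([275.5, 193.5, 24.0], [409.8, -284.2, 44.0])]) [ 0.15116039 -0.1879716  18.94672905]
```

View pics/w3.png

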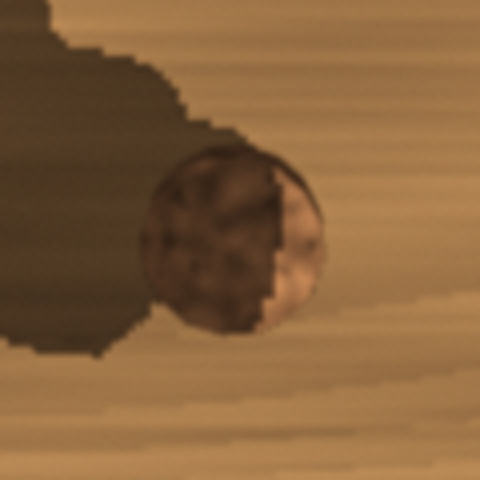

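View pics/t3.png

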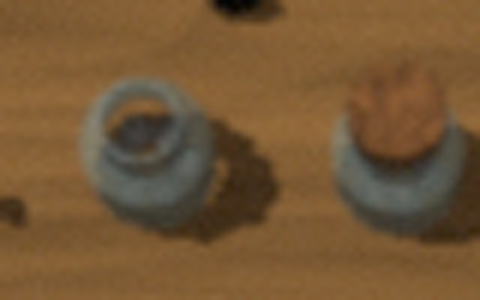

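The stopper head centre is at pixel (276,194), i.e. (410,-283). Bottle 2 is stoppered and bottle 1 is still in place.

Call:
{"name": "drive_tool", "arguments": {
  "deltas": [
    [[0.22,-0.43,3],[0,0,0]],
    [[0,0,4],[0,0,0]],
    [[0,0,4],[0,0,0]],
    [[0,0,3],[0,0,0]],
    [[0,0,2.5],[0,0,0]],
    [[0,0,1.5],[0,0,0]],
    [[0,0,0.85],[0,0,0]],
    [[0,0,0],[0,0,0]],
    [[0,0,0],[0,0,0]]
  ],
  "claw": 8.5
}}

```text
clock: 9.8
position: [410.6, -282.8, 10.6]
ee_rot: [-0.001, 1.0, -0.0, 0.001]
contact_force: [-0.2, 0.5, 0.5]
gripper_width: 84.8
grasp_force: 0.0
```

Call:
{"name": "drive_tool", "arguments": {
  "deltas": [
    [[0,0,0],[0,0,0]],
    [[0,0,0],[0,0,0]],
    [[0,0,0],[0,0,0]],
    [[0,0,0],[0,0,0]],
    [[0,0,0],[0,0,0]],
    [[0,0,0],[0,0,0]],
    [[0,0,0],[0,0,0]],
    [[0,0,0],[0,0,0]]
  ],
  "claw": 0
}}

```text
clock: 10.6
position: [409.9, -283.1, 10.9]
ee_rot: [-0.0, 1.0, -0.0, 0.001]
contact_force: [-1.1, 1.3, 6.3]
gripper_width: 42.5
grasp_force: 60.3
```

Call:
{"name": "drive_tool", "arguments": {
  "deltas": [
    [[0,0,-1],[0,0,0]],
    [[0,0,-3],[0,0,0]],
    [[0,0,-4.5],[0,0,0]],
    [[0,0,-4.5],[0,0,0]],
    [[0,0,-4.5],[0,0,0]],
    [[-3,3,-2.5],[0,0,0]],
    [[-3.4,3.4,0],[0,0,0]],
    [[-3.4,3.4,0],[0,0,0]],
    [[-3.4,3.4,0],[0,0,0]],
    [[-3.4,3.4,0],[0,0,0]],
    [[-3.4,3.4,0],[0,0,0]],
    [[-3.4,3.4,0],[0,0,0]]
  ]
}}

```text
clock: 11.8
position: [644.1, -47.3, 210.6]
ee_rot: [-0.0, 1.0, 0.0, 0.0]
contact_force: [0.9, -0.3, -1.1]
gripper_width: 42.6
grasp_force: 60.8
```

Call:
{"name": "drive_tool", "arguments": {
  "deltas": [
    [[-3.4,3.4,0],[0,0,0]],
    [[-3,3.4,0],[0,0,0]],
    [[-1.2,2.5,0],[0,0,0]],
    [[0,0,0],[0,0,0]],
    [[0,0,0],[0,0,0]]
  ]
}}

```text
clock: 12.3
position: [718.9, 44.7, 209.6]
ee_rot: [-0.001, 1.0, -0.0, -0.001]
contact_force: [-0.5, -0.1, 0.2]
gripper_width: 42.4
grasp_force: 60.8
```

Run:
```python
from h import *
print(arm.read_state()["position"])
d=grab("wrist");p=proj(d,[[683,54,80]])[0];print(p,circ(d,p,19.5,80,14))
x,y=int(p[0]),int(p[1]);save(d,"w4.png",(x-150,y-60,x+60,y+60),3)
```

```text
[718.91949101  44.65310457 209.57938706]
[291.74717604 160.45002073] (23.3, [([294.5, 162.5, 22.899999618530273], [684.7, 56.3, 80.0]), ([289.5, 151.5, 26.399999618530273], [675.6, 52.1, 80.0]), ([299.5, 159.5, 24.100000381469727], [682.2, 60.5, 80.0]), ([291.5, 160.5, 21.799999237060547], [683.0, 53.8, 80.0]), ([287.5, 160.5, 25.200000762939453], [683.0, 50.5, 80.0])])
```

View pics/w4.png

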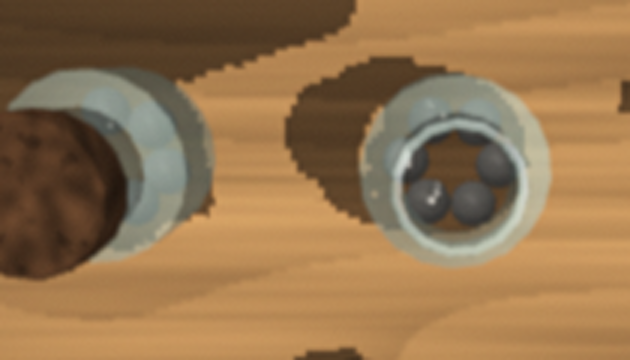

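Bottle 1's mouth ring centre is at pixel (294,162), i.e. (684.5,56).

Call:
{"name": "drive_tool", "arguments": {
  "deltas": [
    [[1.75,0.5,0],[0,0,0]],
    [[1.7,0.55,0],[0,0,0]],
    [[0,0,3],[0,0,0]],
    [[0,0,4],[0,0,0]],
    [[0,0,2.4],[0,0,0]],
    [[0,0,1.6],[0,0,0]],
    [[0,0,0.9],[0,0,0]],
    [[0,0,0.8],[0,0,0]],
    [[0,0,0.6],[0,0,0]],
    [[0,0,0.4],[0,0,0]],
    [[0,0,0.15],[0,0,0]],
    [[0,0,0],[0,0,0]]
  ]
}}

```text
clock: 13.55
position: [685.0, 54.7, 71.7]
ee_rot: [-0.0, 1.0, 0.0, 0.0]
contact_force: [0.4, -0.6, -0.1]
gripper_width: 42.8
grasp_force: 60.8
```

Call:
{"name": "drive_tool", "arguments": {
  "deltas": [
    [[0,0,0.15],[0,0,0]],
    [[0,0,0.05],[0,0,0]],
    [[0,0,0],[0,0,0]]
  ]
}}

```text
clock: 13.85
position: [684.8, 54.8, 69.5]
ee_rot: [-0.0, 1.0, 0.0, 0.0]
contact_force: [0.3, 0.5, -0.9]
gripper_width: 42.5
grasp_force: 60.9
```

Call:
{"name": "drive_tool", "arguments": {
  "deltas": [
    [[0,0,0],[0,0,0]],
    [[0,0,0],[0,0,0]],
    [[0,0,0],[0,0,0]],
    [[0,0,0],[0,0,0]],
    [[0,0,-1],[0,0,0]],
    [[0,0,-3],[0,0,0]],
    [[0,0,-4],[0,0,0]],
    [[0,0,-4],[0,0,0]],
    [[0,-1,-3],[0,0,0]],
    [[0,-4,0],[0,0,0]],
    [[0,-4,0],[0,0,0]],
    [[0,-4,0],[0,0,0]]
  ],
  "claw": 6.2
}}

```text
clock: 15.05
position: [684.8, -76.2, 221.0]
ee_rot: [-0.001, 1.0, 0.0, 0.001]
contact_force: [-0.1, -0.5, -0.3]
gripper_width: 62.0
grasp_force: 0.0
```

Call:
{"name": "drive_tool", "arguments": {
  "deltas": [
    [[0,-4,0],[0,0,0]],
    [[0,-4,0],[0,0,0]],
    [[0,-4,0],[0,0,0]],
    [[0,-2,0],[0,0,0]],
    [[0,0,0],[0,0,0]],
    [[0,0,0],[0,0,0]]
  ]
}}

```text
clock: 15.65
position: [684.8, -215.2, 219.7]
ee_rot: [0.0, 1.0, 0.0, 0.0]
contact_force: [0.4, -0.0, -0.2]
gripper_width: 61.8
grasp_force: 0.0
```

Run:
```python
from h import *
print(arm.read_state()["position"])
d=grab("wrist");save(d,"w5.png")
for r,a in blobs(d,(0,0,0),(179,255,40),(100,60,450,260),200): print(np.round(r[0]+r[1],1),r[2],a,np.round(cast(d,[r[0]],93)[0],1))
print(proj(d,[[620,-196,93],[614.5,-245,93]]))
```

```text
[ 684.81979107 -215.23515144  219.7366436 ]
[303.7 129.8  17.2  50.8] 8.530765533447266 778.0 [ 624.2 -196.5   93. ]
[243.8 121.8  19.   51.5] 6.340191841125488 889.5 [ 617.9 -244.5   93. ]
[[304.34291695 124.434013  ]
 [242.97698638 117.341223  ]]
```

View pics/w5.png

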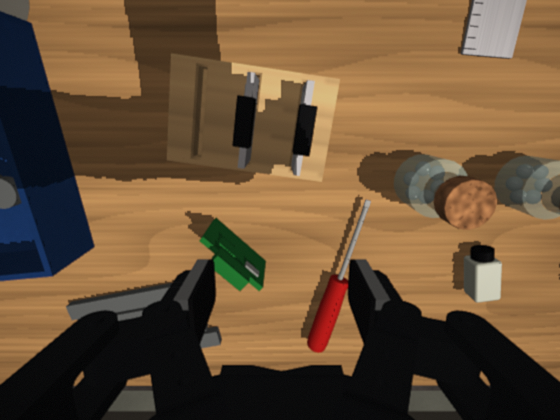

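Panels: bars at px (304,130) and (244,122), i.e. (624,-196.5) and (617.5,-245), yaw about -7.7°, spacing about 49 mm (50 expected).

Call:
{"name": "drive_tool", "arguments": {
  "deltas": [
    [[0,0,0],[0,0,7.7]],
    [[3.14,0.52,0],[0,0,0]],
    [[3.14,0.52,0],[0,0,0]],
    [[0,0,3],[0,0,0]],
    [[0,0,4],[0,0,0]],
    [[0,0,3.5],[0,0,0]],
    [[0,0,2.5],[0,0,0]],
    [[0,0,1.5],[0,0,0]],
    [[0,0,0.8],[0,0,0]],
    [[0,0,0.4],[0,0,0]],
    [[0,0,0],[0,0,0]]
  ],
  "claw": 4
}}

```text
clock: 16.8
position: [624.4, -195.9, 62.8]
ee_rot: [0.066, 0.998, -0.0, 0.0]
contact_force: [0.2, -1.1, -0.2]
gripper_width: 40.1
grasp_force: 0.0
```

Call:
{"name": "drive_tool", "arguments": {
  "deltas": [
    [[0,0,0],[0,0,0]],
    [[0,0,0],[0,0,0]],
    [[0,0,0],[0,0,0]],
    [[0,0,0],[0,0,0]],
    [[0,0,0],[0,0,0]],
    [[0,0,0],[0,0,0]]
  ],
  "claw": 0
}}

```text
clock: 17.4
position: [624.9, -196.8, 63.8]
ee_rot: [0.067, 0.998, -0.0, 0.001]
contact_force: [-0.6, 0.1, 5.7]
gripper_width: 13.2
grasp_force: 60.4
```

Call:
{"name": "drive_tool", "arguments": {
  "deltas": [
    [[0,0,-0.5],[0,0,0]],
    [[0,0,-1.5],[0,0,0]],
    [[0,0,-3],[0,0,0]],
    [[0,0,-4],[0,0,0]],
    [[0,0,-4],[0,0,0]],
    [[0,0,-4],[0,0,0]],
    [[0,3,0],[0,0,0]],
    [[0,4.5,0],[0,0,0]],
    [[0,4.5,0],[0,0,0]],
    [[0,4.5,0],[0,0,0]],
    [[0,4.5,0],[0,0,0]],
    [[0,4.5,0],[0,0,0]]
  ]
}}

```text
clock: 18.6
position: [657.4, 57.8, 231.7]
ee_rot: [0.067, 0.998, -0.0, -0.001]
contact_force: [0.0, -0.5, -0.2]
gripper_width: 13.0
grasp_force: 59.4
```

Call:
{"name": "drive_tool", "arguments": {
  "deltas": [
    [[0,4.5,0],[0,0,0]],
    [[0,4.5,0],[0,0,0]],
    [[-0.3,4.5,0],[0,0,0]],
    [[-0.4,4.1,0],[0,0,0]],
    [[0,0,0],[0,0,-7.7]],
    [[0,0,0],[0,0,0]],
    [[0,0,0],[0,0,0]]
  ]
}}

```text
clock: 19.3
position: [688.1, 229.1, 231.6]
ee_rot: [0.001, 1.0, -0.0, -0.001]
contact_force: [0.2, -0.0, -0.4]
gripper_width: 13.0
grasp_force: 59.5
```

Run:
```python
from h import *
s=arm.read_state();print(s["position"],s["ee_rot"],s["gripper_width"])
d=grab("wrist");save(d,"w6.png")
np.save("w6.npy",d["img"])
hsv=cv2.cvtColor(d["img"],cv2.COLOR_RGB2HSV)
for y in (60,100,130): print(y,hsv[y,180:400:6,2].tolist())
print(proj(d,[[612,229,40],[560,309,40],[560,149,40]]).round())
```

```text
[688.1451226  229.07964577 231.64959299] [ 1.36546783e-03  9.99998612e-01 -3.91709794e-04 -8.71154038e-04] 13.033272684314367
60 [89, 90, 89, 87, 76, 76, 75, 76, 137, 148, 168, 167, 167, 166, 164, 162, 160, 159, 159, 156, 157, 157, 156, 154, 163, 170, 170, 170, 169, 169, 169, 173, 182, 184, 185, 186, 186]
100 [190, 192, 113, 92, 117, 116, 116, 118, 75, 58, 121, 119, 119, 119, 120, 121, 116, 58, 57, 123, 123, 123, 123, 125, 123, 86, 38, 124, 126, 127, 127, 200, 211, 210, 209, 209, 208]
130 [91, 92, 96, 97, 66, 116, 116, 117, 99, 56, 117, 120, 119, 120, 120, 121, 116, 56, 70, 123, 125, 123, 124, 125, 126, 56, 41, 128, 128, 128, 130, 191, 192, 192, 194, 195, 196]
[[280. 111.]
 [365.  53.]
 [195.  54.]]
```

View pics/w6.png

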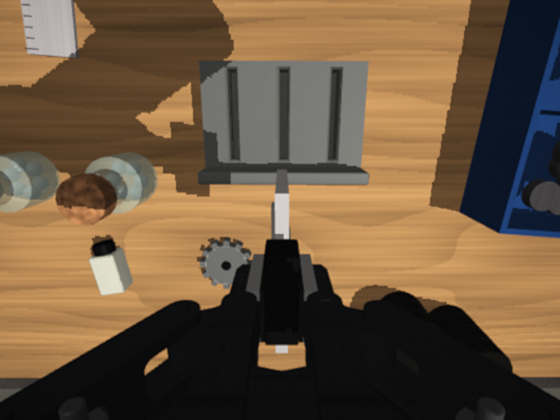

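Rack: slots at px columns 233, 284 and 336, rows 67–160; gear at (224,262), clear. I'll fit the slot edges.

```bash
cat >> h.py <<'E'
def slot(d,c0,rows,z=40,half=12):
    g=cv2.cvtColor(d["img"],cv2.COLOR_RGB2GRAY).astype(float);L=[];Rr=[]
    for y in range(*rows):
        v=g[y,c0-half:c0+half+1];lo=v.min();k=v.argmin();t=(lo+np.median(v))/2
        a=next((i for i in range(k,0,-1) if v[i-1]>t),None);b=next((i for i in range(k,len(v)-1) if v[i+1]>t),None)
        if a is None or b is None: continue
        L.append((c0-half+a-1+(v[a-1]-t)/(v[a-1]-v[a])*1,y));Rr.append((c0-half+b+(t-v[b])/(v[b+1]-v[b]),y))
    out=[]
    for E in (L,Rr):
        W=cast(d,E,z)[:,:2];p=np.polyfit(W[:,0],W[:,1],1);out.append(p)
        r=W[:,1]-np.polyval(p,W[:,0]);p=np.polyfit(W[abs(r)<1.5,0],W[abs(r)<1.5,1],1);out[-1]=p
    col=g[rows[0]-25:rows[1]+25,c0-1:c0+2].mean(1)
    return out,col,rows[0]-25
E
python3 - <<'E'
from h import *
d=grab("wrist")
for c in (233,284,336):
    (a,b),col,r0=slot(d,c,(75,152))
    X=np.array([570,612,655]);print(c,"L",np.polyval(a,X).round(1),"R",np.polyval(b,X).round(1),"yaw",np.degrees(np.arctan([a[0],b[0]])).round(2))
    i=np.abs(np.diff(col))
    tops=np.argmax(i[:40]);bots=len(i)-30+0
    print([ (r0+k,int(col[k])) for k in range(8,28,2)],[(r0+k,int(col[k])) for k in range(98,126,2)])
for y in (57,58,59,60,61,62,63,64,66,68,155,158,160,162,165,168): print(y,np.round(cast(d,(284,y),40)[0,0],1),end=" ")
E
```

```text
233 L [178.2 177.9 177.5] R [187.1 186.9 186.7] yaw [-0.5  -0.32]
[(58, 149), (60, 128), (62, 115), (64, 118), (66, 92), (68, 64), (70, 30), (72, 47), (74, 56), (76, 57)] [(148, 46), (150, 45), (152, 46), (154, 45), (156, 40), (158, 55), (160, 88), (162, 100), (164, 52), (166, 52), (168, 47), (170, 48), (172, 92), (174, 121)]
284 L [227.9 227.5 227. ] R [237.6 237.2 236.8] yaw [-0.66 -0.55]
[(58, 140), (60, 130), (62, 119), (64, 119), (66, 96), (68, 67), (70, 31), (72, 45), (74, 58), (76, 58)] [(148, 55), (150, 55), (152, 55), (154, 56), (156, 51), (158, 53), (160, 96), (162, 102), (164, 52), (166, 51), (168, 52), (170, 85), (172, 87), (174, 87)]
336 L [278.  277.6 277.1] R [287.3 286.9 286.5] yaw [-0.58 -0.58]
[(58, 144), (60, 138), (62, 121), (64, 124), (66, 103), (68, 67), (70, 32), (72, 38), (74, 48), (76, 47)] [(148, 51), (150, 52), (152, 53), (154, 54), (156, 53), (158, 59), (160, 91), (162, 100), (164, 52), (166, 51), (168, 48), (170, 47), (172, 78), (174, 128)]
57 563.4 58 564.3 59 565.2 60 566.0 61 566.9 62 567.8 63 568.6 64 569.5 66 571.2 68 573.0 155 655.0 158 658.0 160 660.1 162 662.1 165 665.2 168 668.3
```

Slot centres at y = 182.4, 232.4 and 282.3 (50 mm apart, as given), x centre 616, yaw -0.55°, rack front about x = 566.

Call:
{"name": "drive_tool", "arguments": {
  "deltas": [
    [[2.4,-1.57,0],[0,0,0]],
    [[2.4,-1.55,0],[0,0,0]],
    [[2.36,-1.55,0],[0,0,0]],
    [[0,0,3],[0,0,0.5]],
    [[0,0,4],[0,0,0]],
    [[0,0,3],[0,0,0]],
    [[0,0,2],[0,0,0]],
    [[0,0,1.1],[0,0,0]],
    [[0,0,0],[0,0,0]],
    [[0,0,0],[0,0,0]],
    [[0,0,0],[0,0,0]]
  ]
}}

```text
clock: 20.5
position: [618.0, 183.2, 103.3]
ee_rot: [0.004, 1.0, 0.001, 0.001]
contact_force: [0.2, -0.1, -0.6]
gripper_width: 13.1
grasp_force: 59.5
```

Call:
{"name": "drive_tool", "arguments": {
  "deltas": [
    [[0,0,0.3],[0,0,0]],
    [[0,0,0.3],[0,0,0]],
    [[0,0,0.2],[0,0,0]],
    [[0,0,0],[0,0,0]]
  ]
}}

```text
clock: 20.9
position: [617.4, 183.1, 95.7]
ee_rot: [0.004, 1.0, 0.0, 0.001]
contact_force: [-2.7, -0.8, 7.6]
gripper_width: 12.6
grasp_force: 60.7
```

Call:
{"name": "drive_tool", "arguments": {
  "deltas": [
    [[0,-0.04,0],[0,0,0]],
    [[0,-0.04,0],[0,0,0]],
    [[0,0,0.1],[0,0,0]],
    [[0,0,0],[0,0,0]]
  ]
}}

```text
clock: 21.3
position: [617.5, 182.9, 95.6]
ee_rot: [0.004, 1.0, 0.001, 0.001]
contact_force: [-4.2, 1.5, 11.3]
gripper_width: 13.3
grasp_force: 61.3
```

Run:
```python
from h import *
d=grab("wrist");s=arm.read_state();p=s["position"]
save(d,"w7.png",(180,40,390,360),1.8)
for n,o in {"low-x":(-40,0,-55.8),"top-x":(-40,0,9.2),"bar-x top":(-20,0,29.2),"bar-x low":(-20,0,9.2),"bar+x top":(20,0,29.2),"low+x":(40,0,-55.8)}.items(): print(n,proj(d,p+np.array(o)).round(1))
print(s["wrist_torque"],s["contact_force"])
(a,b),c,_=slot(d,281,(20,60)) if 0 else ((0,0),0,0)
```

```text
low-x [[279.5 169. ]]
top-x [[278.9 193.4]]
bar-x top [[279.1 256.6]]
bar-x low [[279.4 237.7]]
bar+x top [[280.1 345. ]]
low+x [[280.7 285.6]]
[ 0.44755807  1.4573573  -0.02332558] [-4.59333942  1.47613338 12.0439205 ]
```

View pics/w7.png

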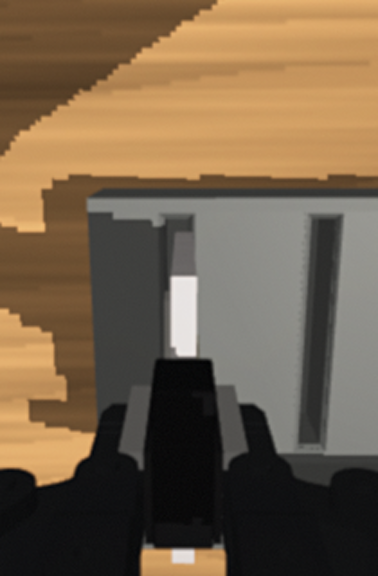

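The plate edge sits about 3 px (1.7 mm) to +y of the slot centre. I'll lift and shift.

Call:
{"name": "drive_tool", "arguments": {
  "deltas": [
    [[0,0,-0.5],[0,0,0]],
    [[0,-0.1,0],[0,0,0]],
    [[0,0,0],[0,0,0]],
    [[0,0,0],[0,0,0]]
  ]
}}

```text
clock: 21.75
position: [616.7, 180.8, 96.8]
ee_rot: [0.004, 1.0, -0.0, -0.001]
contact_force: [-0.1, -0.5, -1.7]
gripper_width: 12.9
grasp_force: 59.5
```

```bash
cat > chk.py <<'E'
from h import *
import sys
# compare plate lower -x edge centre with slot centre in the wrist view (rows given)
d=grab("wrist");s=arm.read_state();print(s["position"].round(1),s["contact_force"].round(1))
g=cv2.cvtColor(d["img"],cv2.COLOR_RGB2GRAY)
for y in range(int(sys.argv[1]),int(sys.argv[2]),3): print(y,g[y,262:302].tolist())
E
python3 chk.py 158 186
```

```text
[616.8 180.8  96.8] [-0.   0.3 -0.7]
158 [136, 135, 135, 135, 135, 136, 135, 136, 136, 136, 135, 136, 136, 137, 138, 137, 137, 137, 137, 138, 136, 137, 137, 137, 138, 136, 137, 137, 138, 139, 138, 139, 138, 139, 139, 139, 138, 139, 139, 138]
161 [136, 137, 137, 136, 136, 136, 137, 135, 135, 129, 117, 105, 97, 92, 92, 91, 92, 93, 91, 92, 92, 92, 92, 92, 93, 91, 83, 67, 82, 102, 134, 140, 140, 139, 139, 140, 139, 139, 139, 139]
164 [75, 75, 74, 75, 74, 76, 97, 131, 138, 132, 124, 121, 105, 62, 59, 64, 63, 64, 64, 64, 64, 63, 64, 64, 64, 58, 54, 64, 81, 102, 134, 140, 138, 139, 140, 139, 140, 139, 140, 138]
167 [64, 64, 65, 64, 64, 63, 68, 75, 75, 69, 62, 59, 56, 48, 60, 64, 65, 64, 64, 65, 63, 64, 63, 63, 65, 61, 53, 64, 81, 102, 134, 140, 139, 138, 138, 139, 140, 139, 140, 139]
170 [65, 65, 65, 64, 65, 65, 65, 65, 63, 58, 51, 48, 46, 49, 72, 92, 99, 99, 97, 98, 99, 98, 98, 98, 92, 70, 53, 63, 81, 103, 133, 140, 139, 138, 137, 138, 138, 139, 139, 139]
173 [63, 64, 64, 64, 65, 65, 65, 64, 64, 59, 51, 47, 46, 50, 76, 99, 103, 101, 102, 101, 101, 102, 101, 101, 96, 76, 57, 63, 81, 102, 134, 140, 138, 138, 138, 138, 137, 138, 139, 139]
176 [64, 62, 64, 64, 63, 64, 64, 65, 65, 61, 51, 48, 45, 53, 82, 99, 102, 101, 101, 101, 101, 101, 101, 101, 99, 81, 57, 63, 81, 103, 133, 141, 139, 137, 138, 138, 138, 138, 138, 138]
179 [62, 63, 63, 63, 63, 64, 63, 64, 63, 60, 51, 49, 46, 59, 88, 102, 100, 102, 101, 101, 100, 100, 100, 100, 102, 89, 60, 64, 80, 102, 133, 139, 137, 138, 137, 136, 137, 137, 137, 136]
182 [64, 63, 63, 63, 64, 64, 63, 63, 64, 59, 52, 48, 46, 63, 96, 103, 100, 100, 102, 100, 100, 101, 101, 101, 101, 93, 69, 65, 80, 102, 132, 140, 136, 137, 137, 137, 136, 136, 137, 136]
185 [64, 64, 64, 63, 64, 64, 64, 64, 64, 61, 50, 48, 51, 68, 98, 103, 102, 101, 100, 102, 101, 101, 102, 101, 100, 96, 78, 69, 80, 103, 133, 139, 137, 137, 137, 138, 137, 137, 137, 137]
```

Now centred: plate at columns 276–287, slot at 271.5–292.

Call:
{"name": "drive_tool", "arguments": {
  "deltas": [
    [[0,0,0.3],[0,0,0]],
    [[0,0,0.4],[0,0,0]],
    [[0,0,0.5],[0,0,0]],
    [[0,0,0.5],[0,0,0]],
    [[0,0,0.5],[0,0,0]],
    [[0,0,0.3],[0,0,0]],
    [[0,0,0],[0,0,0]]
  ]
}}

```text
clock: 22.5
position: [616.6, 180.9, 71.7]
ee_rot: [0.004, 1.0, -0.0, -0.001]
contact_force: [0.3, 0.3, -0.9]
gripper_width: 13.0
grasp_force: 59.5
```

Call:
{"name": "drive_tool", "arguments": {
  "deltas": [
    [[0,0,0.2],[0,0,0]],
    [[0,0,0.15],[0,0,0]],
    [[0,0,0],[0,0,0]]
  ]
}}

```text
clock: 22.8
position: [616.9, 181.0, 68.8]
ee_rot: [0.004, 1.0, -0.0, -0.0]
contact_force: [0.3, 0.9, -0.2]
gripper_width: 13.0
grasp_force: 59.5
```

Call:
{"name": "drive_tool", "arguments": {
  "deltas": [
    [[0,0,0],[0,0,0]],
    [[0,0,0],[0,0,0]],
    [[0,0,0],[0,0,0]],
    [[0,0,0],[0,0,0]],
    [[0,0,-1],[0,0,0]],
    [[0,0,-3],[0,0,0]],
    [[0,0,-4],[0,0,0]],
    [[0,0,-4],[0,0,0]],
    [[0,0,-4],[0,0,0]],
    [[0,-4,0],[0,0,0]],
    [[0,-4,0],[0,0,0]],
    [[0,0,0],[0,0,0]]
  ],
  "claw": 3
}}

```text
clock: 24.0
position: [616.0, 97.5, 230.7]
ee_rot: [0.006, 1.0, 0.0, 0.001]
contact_force: [-0.1, 0.9, -0.5]
gripper_width: 30.2
grasp_force: 0.0
```

Call:
{"name": "drive_tool", "arguments": {
  "deltas": [
    [[-0.06,-4.29,0],[0,0,0]],
    [[-0.06,-4.29,0],[0,0,0]],
    [[-0.06,-4.29,0],[0,0,0]],
    [[-0.06,-4.29,0],[0,0,0]],
    [[-0.06,-4.29,0],[0,0,0]],
    [[-0.06,-4.29,0],[0,0,0]],
    [[-0.06,-4.29,0],[0,0,0]],
    [[-0.06,-4.29,0],[0,0,0]],
    [[0,0,0],[0,0,7.2]],
    [[0,0,0],[0,0,0]],
    [[0,0,0],[0,0,0]]
  ],
  "claw": 4
}}

```text
clock: 25.1
position: [618.3, -241.7, 229.3]
ee_rot: [0.066, 0.998, 0.0, 0.0]
contact_force: [-0.1, -0.3, 1.1]
gripper_width: 40.1
grasp_force: 0.0
```

Run:
```python
from h import *
print(arm.read_state()["position"],tool([617.5,-245.5,63]))
t=grab("top");save(t,"t8.png",(125,135,285,275),4)
```

```text
[ 618.32385287 -241.70416321  229.30903554] [ 0.03819689 -0.38881332 16.63085053]
```

View pics/t8.png

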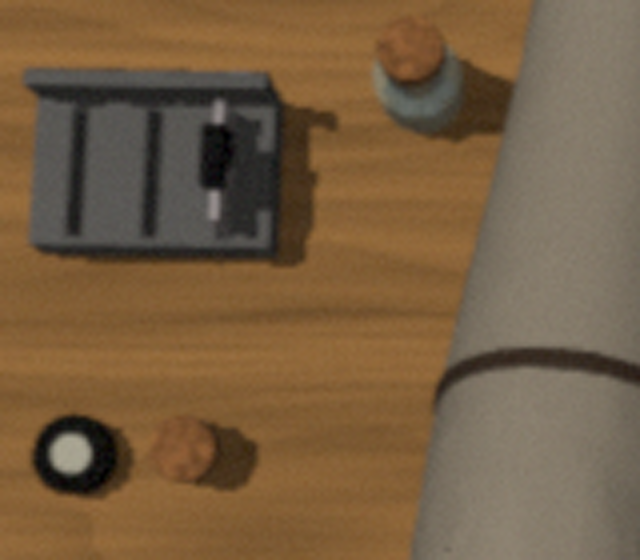

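Panel 1 is standing in the rack's slot (crop (215,155)), bottle 1 is stoppered, and the tyre is untouched. Next, panel 2.

Call:
{"name": "drive_tool", "arguments": {
  "deltas": [
    [[0.04,-0.37,2],[0,0,0]],
    [[0,0,4],[0,0,0]],
    [[0,0,4],[0,0,0]],
    [[0,0,3],[0,0,0]],
    [[0,0,2],[0,0,0]],
    [[0,0,1],[0,0,0]],
    [[0,0,0.6],[0,0,0]],
    [[0,0,0],[0,0,0]]
  ]
}}

```text
clock: 25.95
position: [617.7, -245.3, 63.1]
ee_rot: [0.066, 0.998, -0.0, 0.0]
contact_force: [-0.5, -0.1, 0.2]
gripper_width: 40.2
grasp_force: 0.0
```

Call:
{"name": "drive_tool", "arguments": {
  "deltas": [
    [[0,0,0],[0,0,0]],
    [[0,0,0],[0,0,0]],
    [[0,0,0],[0,0,0]],
    [[0,0,0],[0,0,0]],
    [[0,0,0],[0,0,0]],
    [[0,0,0],[0,0,0]]
  ],
  "claw": 0
}}

```text
clock: 26.55
position: [618.3, -246.0, 64.6]
ee_rot: [0.067, 0.998, -0.0, 0.001]
contact_force: [-0.4, 0.8, 5.6]
gripper_width: 13.2
grasp_force: 60.8
```

Call:
{"name": "drive_tool", "arguments": {
  "deltas": [
    [[0,0,-0.5],[0,0,0]],
    [[0,0,-1.5],[0,0,0]],
    [[0,0,-3],[0,0,0]],
    [[0,0,-4],[0,0,0]],
    [[0,0,-4],[0,0,0]],
    [[0,0,-4],[0,0,0]],
    [[0,0,0],[0,0,0]]
  ]
}}

```text
clock: 27.25
position: [620.1, -247.1, 241.6]
ee_rot: [0.067, 0.998, -0.002, 0.007]
contact_force: [0.7, -0.6, -0.1]
gripper_width: 12.9
grasp_force: 59.9
```

Call:
{"name": "drive_tool", "arguments": {
  "deltas": [
    [[0.6,4.35,0],[0,0,0]],
    [[0.6,4.35,0],[0,0,0]],
    [[0.6,4.35,0],[0,0,0]],
    [[0.6,4.35,0],[0,0,0]],
    [[0.6,4.35,0],[0,0,0]],
    [[0.6,4.35,0],[0,0,0]],
    [[0.6,4.35,0],[0,0,0]],
    [[0.6,4.35,0],[0,0,0]],
    [[0.6,4.35,0],[0,0,0]],
    [[0.6,4.35,0],[0,0,0]],
    [[0.6,4.35,0],[0,0,0]],
    [[0.6,4.35,0],[0,0,0]]
  ]
}}

```text
clock: 28.45
position: [615.1, 282.7, 233.1]
ee_rot: [0.067, 0.998, -0.0, -0.0]
contact_force: [1.0, -0.4, -1.0]
gripper_width: 13.1
grasp_force: 59.8
```

Call:
{"name": "drive_tool", "arguments": {
  "deltas": [
    [[0,0,0],[0,0,-7.2]],
    [[0,0,2],[0,0,0]],
    [[0,0,3],[0,0,0]],
    [[0,0,3],[0,0,0]],
    [[0,0,2],[0,0,0]],
    [[0,0,0],[0,0,0]],
    [[0,0,0],[0,0,0]]
  ]
}}

```text
clock: 29.15
position: [616.0, 281.1, 133.4]
ee_rot: [0.004, 1.0, -0.0, 0.0]
contact_force: [0.2, 0.3, -0.3]
gripper_width: 13.3
grasp_force: 59.8
```

```bash
python3 - <<'E'
from h import *
print(arm.read_state()["ee_rot"],tool([616.8,280.9,97]))
E
python3 chk.py 155 180
```

```text
[ 4.13403996e-03  9.99991416e-01 -2.50233082e-04  1.18870058e-04] [-0.0749994  -0.01868808  3.6414367 ]
[616.6 281.5 134.5] [-0.   0.2 -0.5]
155 [137, 136, 136, 136, 136, 137, 137, 136, 137, 137, 132, 119, 114, 112, 110, 112, 112, 112, 110, 112, 113, 112, 111, 112, 111, 111, 109, 117, 132, 139, 140, 140, 139, 140, 140, 140, 139, 139, 140, 140]
158 [136, 135, 135, 136, 136, 135, 137, 136, 137, 137, 133, 123, 117, 96, 67, 65, 68, 68, 68, 68, 68, 68, 69, 66, 68, 63, 66, 93, 125, 138, 140, 139, 139, 139, 139, 140, 139, 140, 140, 141]
161 [136, 136, 136, 135, 136, 136, 136, 136, 136, 137, 133, 123, 116, 98, 63, 60, 65, 64, 65, 64, 65, 64, 65, 65, 63, 62, 66, 94, 126, 139, 140, 139, 138, 140, 140, 140, 140, 140, 139, 140]
164 [136, 136, 136, 136, 137, 136, 137, 137, 137, 137, 133, 124, 118, 97, 63, 61, 64, 64, 64, 65, 64, 64, 66, 64, 64, 61, 68, 95, 130, 139, 140, 140, 138, 139, 139, 138, 139, 140, 140, 140]
167 [136, 135, 136, 136, 136, 136, 136, 136, 137, 136, 132, 123, 118, 97, 62, 62, 65, 65, 65, 64, 64, 65, 65, 64, 64, 59, 68, 100, 135, 142, 139, 139, 138, 139, 138, 138, 139, 139, 140, 141]
170 [135, 135, 135, 135, 136, 136, 135, 135, 135, 136, 134, 124, 116, 98, 74, 93, 99, 101, 99, 99, 99, 100, 100, 98, 87, 64, 66, 100, 135, 141, 138, 138, 140, 138, 138, 138, 139, 140, 139, 140]
173 [136, 135, 136, 136, 136, 135, 136, 136, 135, 137, 132, 123, 121, 105, 82, 96, 102, 102, 103, 101, 101, 102, 102, 102, 95, 74, 68, 100, 134, 140, 139, 137, 138, 138, 139, 137, 138, 139, 139, 139]
176 [135, 134, 135, 135, 136, 135, 135, 135, 136, 136, 133, 123, 120, 111, 93, 97, 101, 103, 101, 99, 101, 101, 101, 101, 98, 84, 71, 99, 135, 141, 138, 138, 138, 139, 138, 138, 138, 138, 139, 138]
179 [135, 136, 134, 134, 134, 135, 135, 135, 135, 136, 132, 125, 120, 113, 97, 99, 100, 101, 100, 101, 100, 101, 101, 101, 100, 88, 71, 99, 134, 141, 137, 138, 139, 139, 137, 137, 138, 136, 137, 137]
```

Centred to about 0.4 mm.

Call:
{"name": "drive_tool", "arguments": {
  "deltas": [
    [[0,-0.03,1],[0,0,0]],
    [[0,0,1.2],[0,0,0]],
    [[0,0,0.8],[0,0,0]],
    [[0,0,0.5],[0,0,0]],
    [[0,0,0.4],[0,0,0]],
    [[0,0,0.4],[0,0,0]],
    [[0,0,0],[0,0,0]]
  ]
}}

```text
clock: 29.9
position: [615.5, 280.7, 89.3]
ee_rot: [0.004, 1.0, -0.0, -0.0]
contact_force: [0.1, 0.3, -1.0]
gripper_width: 13.1
grasp_force: 59.8
```

Call:
{"name": "drive_tool", "arguments": {
  "deltas": [
    [[0,0,0.5],[0,0,0]],
    [[0,0,0.5],[0,0,0]],
    [[0,0,0.5],[0,0,0]],
    [[0,0,0.4],[0,0,0]],
    [[0,0,0.1],[0,0,0]],
    [[0,0,0],[0,0,0]],
    [[0,0,0],[0,0,0]]
  ]
}}

```text
clock: 30.6
position: [615.9, 281.0, 70.1]
ee_rot: [0.004, 1.0, 0.0, 0.0]
contact_force: [0.0, -0.3, -0.6]
gripper_width: 13.0
grasp_force: 59.8
```

Call:
{"name": "drive_tool", "arguments": {
  "deltas": [
    [[0,0,0],[0,0,0]],
    [[0,0,0],[0,0,0]],
    [[0,0,0],[0,0,0]],
    [[0,0,0],[0,0,0]],
    [[0,0,-1],[0,0,0]],
    [[0,0,-3],[0,0,0]],
    [[0,0,-4],[0,0,0]],
    [[0,0,-4],[0,0,0]],
    [[0,0,-4],[0,0,0]],
    [[2,-3.5,0],[0,0,0]],
    [[2,-3.5,0],[0,0,0]]
  ],
  "claw": 3
}}

```text
clock: 31.7
position: [575.4, 211.4, 232.3]
ee_rot: [0.004, 1.0, 0.001, 0.002]
contact_force: [-0.7, -0.6, -0.7]
gripper_width: 30.1
grasp_force: 0.0
```

Call:
{"name": "drive_tool", "arguments": {
  "deltas": [
    [[1.5,-4.22,0],[0,0,0]],
    [[1.5,-4.22,0],[0,0,0]],
    [[1.5,-4.22,0],[0,0,0]],
    [[1.5,-4.22,0],[0,0,0]],
    [[1.5,-4.22,0],[0,0,0]],
    [[0,0,0],[0,0,0]],
    [[0,0,0],[0,0,0]]
  ]
}}

```text
clock: 32.4
position: [498.4, 0.1, 231.2]
ee_rot: [0.005, 1.0, 0.0, 0.001]
contact_force: [0.5, -0.3, -0.0]
gripper_width: 29.9
grasp_force: 0.0
```

Run:
```python
from h import *
print(arm.read_state()["position"])
d=grab("wrist");save(d,"w9.png")
a=cv2.imread("pics/w9.png")
t=grab("side");save(t,"s9.png");b=cv2.imread("pics/s9.png")
c=np.hstack([cv2.resize(a,(390,292)),cv2.resize(b[170:400,110:416],(390,292))]);cv2.imwrite("pics/c9.png",c)
for r,ar in blobs(d,(0,0,0),(179,255,40),(180,40,400,230),150): print("handle",np.round(r[0]+r[1],1),r[2],ar,np.round(cast(d,[r[0]],45)[0],1),cast(d,cv2.boxPoints(r),45)[:,:2].round(1).tolist())
for r,ar in blobs(d,(0,0,120),(179,60,255),(180,0,400,230),800): print("bar",np.round(r[0]+r[1],1),r[2],ar,np.round(cast(d,[r[0]],5)[0],1),cast(d,cv2.boxPoints(r),5)[:,:2].round(1).tolist())
```

```text
[4.98404027e+02 6.48894170e-02 2.31150481e+02]
handle [279.1 144.7  12.9  49. ] 4.085616588592529 559.0 [454.7  -0.9  45. ] [[478.6, -9.5], [430.9, -5.1], [431.9, 7.4], [479.6, 3.6]]
bar [280.  135.2  49.  184.7] 3.814074993133545 6743.0 [ 4.478e+02 -1.000e-01  5.000e+00] [[553.2, -38.0], [354.1, -17.7], [357.6, 32.4], [558.0, 20.6]]
```

View pics/c9.png

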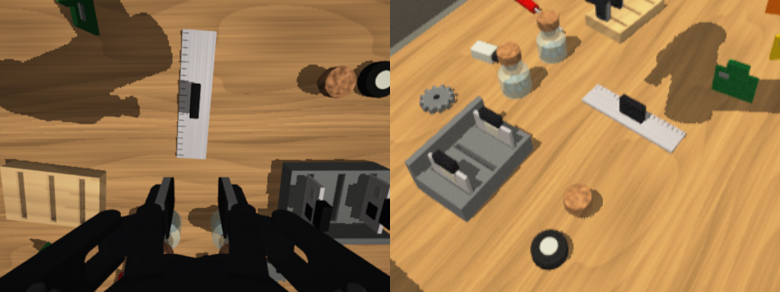

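Both panels are in the rack, both bottles are stoppered, and the stand is empty. The rule's handle centre is (454.7,-1), yaw -4.7°.

Call:
{"name": "drive_tool", "arguments": {
  "deltas": [
    [[0,0,0],[0,0,4.2]],
    [[4.34,-0.52,0],[0,0,0]],
    [[0,0,4],[0,0,0]],
    [[0,0,4.5],[0,0,0]],
    [[0,0,4.5],[0,0,0]],
    [[0,0,4],[0,0,0]],
    [[0,0,2.5],[0,0,0]],
    [[0,0,1.2],[0,0,0]],
    [[0,0,0.6],[0,0,0]],
    [[0,0,0],[0,0,0]],
    [[0,0,0],[0,0,0]]
  ],
  "claw": 4
}}

```text
clock: 33.6
position: [455.6, -0.1, 17.5]
ee_rot: [0.04, 0.999, 0.0, 0.001]
contact_force: [0.6, 0.8, 0.0]
gripper_width: 40.4
grasp_force: 0.0
```

Call:
{"name": "drive_tool", "arguments": {
  "deltas": [
    [[0,0,0],[0,0,0]],
    [[0,0,0],[0,0,0]],
    [[0,0,0],[0,0,0]],
    [[0,0,0],[0,0,0]],
    [[0,0,0],[0,0,0]],
    [[0,0,0],[0,0,0]]
  ],
  "claw": 0
}}

```text
clock: 34.2
position: [455.4, -0.5, 18.0]
ee_rot: [0.041, 0.999, 0.0, 0.001]
contact_force: [-1.6, 1.4, 6.8]
gripper_width: 12.9
grasp_force: 60.4
```

Run:
```python
from h import *
s=arm.read_state();print(s["joints"].round(2),s["position"].round(1),s["gripper_width"],s["ee_rot"].round(4))
```

```text
[ 0.36  0.39 -0.66  0.   -0.52 -2.01] [455.4  -0.5  18. ] 12.94692311850123 [4.070e-02 9.992e-01 3.000e-04 1.000e-03]
```

Call:
{"name": "drive_tool", "arguments": {
  "deltas": [
    [[0,0,-1],[0,0,0]],
    [[0,0,-3],[0,0,0]],
    [[0,0,-4],[0,0,0]],
    [[0,0,-4],[0,0,0]],
    [[0,0,-2.5],[0,0,0]],
    [[0,0,0],[0,0,0]]
  ]
}}

```text
clock: 34.8
position: [456.8, -0.3, 166.1]
ee_rot: [0.041, 0.999, 0.002, 0.004]
contact_force: [1.2, -0.0, -1.6]
gripper_width: 12.9
grasp_force: 59.4
```

Call:
{"name": "drive_tool", "arguments": {
  "deltas": [
    [[0,0,0],[0,0,-7.84]],
    [[0,0,0],[0,0,-7.84]],
    [[0,0,0],[0,0,-7.84]],
    [[0,0,0],[0,0,-7.84]],
    [[0,0,0],[0,0,-7.84]],
    [[0,0,0],[0,0,-7.84]],
    [[0,0,0],[0,0,-7.84]],
    [[0,0,0],[0,0,-7.84]],
    [[0,0,0],[0,0,-7.84]],
    [[0,0,0],[0,0,-7.84]],
    [[0,0,0],[0,0,-7.84]],
    [[0,0,0],[0,0,-7.84]]
  ]
}}

```text
clock: 36.0
position: [453.3, -1.1, 160.6]
ee_rot: [-0.705, 0.709, 0.001, -0.001]
contact_force: [-0.4, 0.2, -1.9]
gripper_width: 13.0
grasp_force: 59.3
```

Call:
{"name": "drive_tool", "arguments": {
  "deltas": [
    [[-3.3,-0.97,0],[0,0,0]],
    [[-3.3,-0.97,0],[0,0,0]],
    [[-3.3,-0.97,0],[0,0,0]],
    [[-3.3,-0.97,0],[0,0,0]],
    [[-3.3,-0.97,0],[0,0,0]],
    [[-3.3,-0.97,0],[0,0,0]],
    [[-3.3,-0.97,0],[0,0,0]],
    [[0,0,0],[0,0,0]],
    [[0,0,0],[0,0,0]]
  ]
}}

```text
clock: 36.9
position: [523.9, 229.4, 160.1]
ee_rot: [-0.704, 0.711, 0.001, -0.002]
contact_force: [0.2, -1.2, -2.3]
gripper_width: 13.4
grasp_force: 59.3
```

Run:
```python
from h import *
s=arm.read_state();print(s["joints"].round(2),s["position"].round(1),s["gripper_width"],R.from_quat(s["ee_rot"]).as_matrix().round(4),tool([530,231,22]).round(2))
d=grab("wrist");save(d,"w10.png")
```

```text
[ 0.7   0.36 -0.22 -0.   -0.99 -0.71] [523.9 229.4 160.1] 13.371134519584684 [[-0.0101 -0.9999 -0.0035]
 [-0.9999  0.0101 -0.002 ]
 [ 0.002   0.0035 -1.    ]] [-0.2  -0.66 13.81]
```

View pics/w10.png

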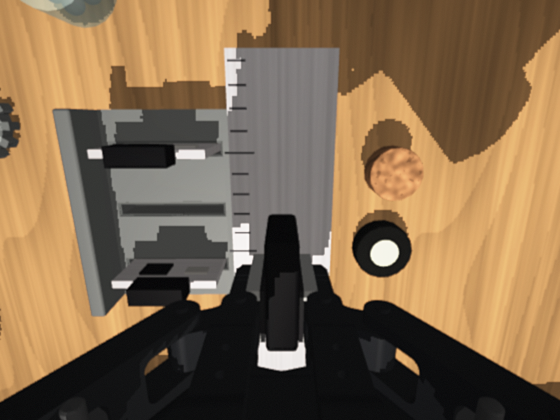

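The wrist view shows the rule held parallel to the rack front, right of it by about 17 mm; panels in the outer slots, tyre and spare stopper clear. Picture budget is used up; I'll continue by force and numbers.

Call:
{"name": "drive_tool", "arguments": {
  "deltas": [
    [[-0.2,-0.4,3],[0,0,0]],
    [[0,0,4],[0,0,0]],
    [[0,0,3.5],[0,0,0]],
    [[0,0,2],[0,0,0]],
    [[0,0,1],[0,0,0]],
    [[0,0,0.4],[0,0,0]],
    [[0,0,0],[0,0,0]],
    [[0,0,0],[0,0,0]]
  ]
}}

```text
clock: 37.75
position: [529.9, 231.8, 24.3]
ee_rot: [-0.703, 0.711, -0.0, 0.001]
contact_force: [-0.6, 0.6, -2.1]
gripper_width: 13.1
grasp_force: 59.2
```

Call:
{"name": "drive_tool", "arguments": {
  "deltas": [
    [[0,-0.3,0],[0,0,0]],
    [[0,-0.3,0],[0,0,0]],
    [[0,-0.2,0],[0,0,0]],
    [[0,0,0],[0,0,0]],
    [[0,0,0],[0,0,0]]
  ]
}}

```text
clock: 38.25
position: [537.1, 231.4, 22.9]
ee_rot: [-0.703, 0.711, 0.0, -0.0]
contact_force: [-1.0, 0.0, -2.0]
gripper_width: 12.9
grasp_force: 59.2
```

Call:
{"name": "drive_tool", "arguments": {
  "deltas": [
    [[0,-0.1,0],[0,0,0]],
    [[0,-0.1,0],[0,0,0]],
    [[0,0,0],[0,0,0]],
    [[0,0,0],[0,0,0]]
  ]
}}

```text
clock: 38.65
position: [539.1, 231.4, 22.9]
ee_rot: [-0.703, 0.711, 0.0, -0.0]
contact_force: [0.2, 0.2, -2.3]
gripper_width: 13.5
grasp_force: 59.2
```

Call:
{"name": "drive_tool", "arguments": {
  "deltas": [
    [[0,-0.1,0],[0,0,0]],
    [[0,0,0],[0,0,0]],
    [[0,0,0],[0,0,0]]
  ]
}}

```text
clock: 38.95
position: [540.1, 231.3, 22.9]
ee_rot: [-0.703, 0.711, 0.0, -0.0]
contact_force: [-0.2, -0.1, -1.9]
gripper_width: 12.8
grasp_force: 59.2
```

Call:
{"name": "drive_tool", "arguments": {
  "deltas": [
    [[0,-0.1,0],[0,0,0]],
    [[0,0,0],[0,0,0]],
    [[0,0,0],[0,0,0]]
  ]
}}

```text
clock: 39.25
position: [540.5, 231.1, 22.8]
ee_rot: [-0.703, 0.711, 0.0, -0.001]
contact_force: [-2.5, 0.6, -0.9]
gripper_width: 12.7
grasp_force: 59.5
```

Contact at x = 540.5, matching the expected 541. I'll back off slightly, lower and release narrowly.

Call:
{"name": "drive_tool", "arguments": {
  "deltas": [
    [[0,0.1,0],[0,0,0]],
    [[0,0,0.2],[0,0,0]],
    [[0,0,0.15],[0,0,0]],
    [[0,0,0.1],[0,0,0]],
    [[0,0,0],[0,0,0]],
    [[0,0,0],[0,0,0]]
  ]
}}

```text
clock: 39.85
position: [540.2, 231.4, 18.4]
ee_rot: [-0.703, 0.711, -0.0, 0.0]
contact_force: [-0.7, -0.2, -2.1]
gripper_width: 13.0
grasp_force: 59.3
```

Call:
{"name": "drive_tool", "arguments": {
  "deltas": [
    [[0,0,0],[0,0,0]],
    [[0,0,0],[0,0,0]],
    [[0,0,0],[0,0,0]],
    [[0,0,0],[0,0,0]]
  ],
  "claw": 1.7
}}

```text
clock: 40.25
position: [540.3, 231.5, 18.7]
ee_rot: [-0.703, 0.711, -0.0, 0.0]
contact_force: [0.0, -0.2, -0.5]
gripper_width: 16.9
grasp_force: 0.0
```

Call:
{"name": "drive_tool", "arguments": {
  "deltas": [
    [[0,0,-0.5],[0,0,0]],
    [[0,0,-1],[0,0,0]],
    [[0,0,-2],[0,0,0]],
    [[0,0,-3],[0,0,0]],
    [[0,0,-4],[0,0,0]],
    [[0,0,-4],[0,0,0]],
    [[0,0,-4],[0,0,0]],
    [[2,-4,0],[0,0,0]],
    [[2,-3,0],[0,0,0]],
    [[0,0,0],[0,0,0]],
    [[0,0,0],[0,0,0]]
  ]
}}

```text
clock: 41.35
position: [609.6, 190.0, 203.6]
ee_rot: [-0.703, 0.711, 0.0, -0.0]
contact_force: [-0.6, 0.8, 0.2]
gripper_width: 17.1
grasp_force: 0.0
```

Run:
```python
from h import *
s=arm.read_state();print(s["position"].round(1),s["contact_force"].round(1))
d=grab("wrist");cv2.imwrite("w11.png",d["img"][:,:,::-1])
hsv=cv2.cvtColor(d["img"],cv2.COLOR_RGB2HSV)
P=[[540,231,45],[515,131,5],[565,131,5],[565,331,5],[515,331,5],[566,150,40],[566,310,40]];print(proj(d,P).round(0).tolist())
m=cv2.inRange(hsv,(0,0,150),(179,50,255));cs,_=cv2.findContours(m,cv2.RETR_EXTERNAL,cv2.CHAIN_APPROX_NONE)
for q in cs:
    if cv2.contourArea(q)>400: r=cv2.minAreaRect(q);print(np.round(r[0]+r[1]).tolist(),cast(d,cv2.boxPoints(r),5)[:,:2].round(1).tolist())
# section across rule / rack front at several y
for y in (160,190,265,300):
    X=np.arange(505,585,3.);p=proj(d,np.c_[X,X*0+y,X*0+5]).round().astype(int)
    ok=(p[:,0]>=0)&(p[:,0]<560)&(p[:,1]>=0)&(p[:,1]<420);print(y,[(int(x),int(hsv[b,a,1]),int(hsv[b,a,2])) for x,(a,b) in zip(X[ok],p[ok])])
```

```text
[609.6 190.  203.6] [-0.6  0.8  0.2]
[[353.0, 234.0], [374.0, 128.0], [325.0, 128.0], [321.0, 301.0], [363.0, 301.0], [328.0, 151.0], [324.0, 302.0]]
[349.0, 215.0, 48.0, 172.0] [[560.6, 330.2], [564.1, 131.4], [515.2, 132.4], [503.4, 331.4]]
[64.0, 12.0, 25.0, 60.0] [[835.5, 13.4], [780.4, 14.1], [784.0, 34.5], [840.2, 33.8]]
160 [(505, 138, 183), (508, 135, 194), (511, 136, 195), (514, 100, 187), (517, 9, 198), (520, 12, 197), (523, 11, 204), (526, 12, 199), (529, 11, 200), (532, 11, 201), (535, 10, 203), (538, 10, 199), (541, 12, 195), (544, 10, 205), (547, 10, 200), (550, 11, 204), (553, 12, 197), (556, 11, 201), (559, 12, 198), (562, 11, 114), (565, 9, 115), (568, 11, 116), (571, 9, 115), (574, 9, 116), (577, 13, 116), (580, 11, 117), (583, 13, 117)]
190 [(505, 139, 178), (508, 135, 198), (511, 138, 191), (514, 145, 181), (517, 9, 202), (520, 10, 200), (523, 11, 208), (526, 10, 199), (529, 13, 140), (532, 14, 94), (535, 10, 98), (538, 14, 94), (541, 12, 88), (544, 11, 214), (547, 11, 204), (550, 11, 208), (553, 11, 202), (556, 11, 205), (559, 11, 205), (562, 10, 132), (565, 7, 1
[... 248 characters left out ...]
2, 12, 21), (535, 11, 24), (538, 13, 20), (541, 0, 4), (544, 12, 149), (547, 11, 210), (550, 11, 212), (553, 9, 209), (556, 11, 215), (559, 10, 211), (562, 12, 146), (565, 13, 121), (568, 10, 123), (571, 10, 123), (574, 10, 123), (577, 8, 123), (580, 10, 124), (583, 10, 123)]
300 [(505, 139, 174), (508, 139, 180), (511, 137, 188), (514, 146, 171), (517, 35, 194), (520, 13, 201), (523, 12, 208), (526, 11, 207), (529, 11, 205), (532, 11, 205), (535, 11, 207), (538, 12, 211), (541, 10, 205), (544, 11, 207), (547, 11, 209), (550, 14, 125), (553, 64, 8), (556, 43, 12), (559, 23, 11), (562, 46, 11), (565, 70, 11), (568, 10, 52), (571, 9, 56), (574, 9, 57), (577, 5, 56), (580, 4, 58), (583, 0, 12)]
```

Rule seated at about x = 540.4, parallel to the rack. I'll do one check from the open side for the gap, the stoppers' and panels' heights, and the bystanders.

Call:
{"name": "drive_tool", "arguments": {
  "deltas": [
    [[-2,3.5,0],[0,0,0]],
    [[-2,3.5,0],[0,0,0]],
    [[-2,3.5,0],[0,0,0]],
    [[-1,3.5,0],[0,0,0]],
    [[0,0,0],[0,0,0]],
    [[0,0,0],[0,0,0]]
  ]
}}

```text
clock: 42.0
position: [469.2, 262.9, 204.4]
ee_rot: [-0.704, 0.71, -0.0, 0.001]
contact_force: [-0.1, -0.0, 0.7]
gripper_width: 17.0
grasp_force: 0.0
```

Run:
```python
from h import *
s=arm.read_state();print(s["position"].round(1))
d=grab("wrist");g=cv2.cvtColor(d["img"],cv2.COLOR_RGB2GRAY)
for y in (145,160,175,190,205,280):
    X=np.arange(508,580,1.);p=proj(d,np.c_[X,X*0+y,X*0+5]).astype(np.float32)
    v=cv2.remap(g,p[:,0].reshape(1,-1),p[:,1].reshape(1,-1),cv2.INTER_LINEAR)[0].astype(int)
    print(y,p[0].round().tolist(),"lo",v[:16].tolist(),"hi",v[48:].tolist())
t=grab("top");s2=grab("side")
for nm,c in (("top",t),("side",s2)):
    hsv=cv2.cvtColor(c["img"],cv2.COLOR_RGB2HSV)
    for b in ([684.5,55],[683.5,-58.5]):
        p=proj(c,[b+[102],b+[91]]).round(1).tolist();print(nm,p,hsv[int(p[0][1]),int(p[0][0])])
# cork head pixel centroid in both views -> triangulate
def cork(c,p):
    hsv=cv2.cvtColor(c["img"],cv2.COLOR_RGB2HSV);x,y=map(int,p);w=hsv[y-14:y+15,x-14:x+15];m=((w[...,0]<15)&(w[...,1]>110)&(w[...,2]<165))
    q=np.argwhere(m);return (q.mean(0)[::-1]+[x-14,y-14]).round(1),len(q)
for b in ([684.5,55,91],[683.5,-58.5,91]):
    for c in (t,s2): print(cork(c,proj(c,[b])[0]),proj(c,[b]).round(1))
# panels bars: blobs in both views
for nm,c in (("top",t),("side",s2)):
    for b in ([616,182,87],[616,282,87]):
        x,y=map(int,proj(c,[b])[0]);print(nm,(x,y),[np.round(r[0],1).tolist() for r,a in blobs(c,(0,0,0),(179,255,40),(x-14,y-14,x+15,y+15),15)])
```

```text
[469.2 262.9 204.4]
145 [241.0, 66.0] lo [143, 140, 140, 139, 138, 132, 121, 143, 174, 182, 179, 178, 184, 188, 189, 188] hi [170, 165, 163, 163, 154, 119, 85, 77, 78, 77, 68, 62, 61, 61, 61, 59, 59, 61, 63, 63, 63, 65, 69, 71]
160 [242.0, 83.0] lo [149, 147, 143, 140, 139, 128, 90, 115, 173, 187, 181, 180, 184, 188, 190, 191] hi [181, 183, 182, 180, 180, 171, 129, 94, 86, 74, 52, 40, 38, 39, 39, 38, 38, 39, 38, 36, 44, 75, 98, 104]
175 [243.0, 99.0] lo [146, 146, 144, 140, 139, 134, 121, 130, 176, 190, 185, 182, 185, 190, 192, 193] hi [172, 173, 174, 173, 171, 166, 140, 100, 80, 70, 53, 41, 38, 38, 39, 39, 38, 39, 38, 37, 44, 71, 98, 105]
190 [243.0, 115.0] lo [149, 146, 142, 139, 137, 134, 129, 135, 164, 187, 188, 185, 188, 192, 194, 196] hi [186, 187, 188, 187, 185, 184, 180, 155, 112, 84, 59, 41, 39, 40, 40, 39, 40, 40, 39, 37, 42, 70, 97, 107]
205 [244.0, 130.0] lo [149, 144, 141, 138, 136, 135, 125, 120, 168, 193, 193, 188, 190, 194, 197, 198] hi [189, 182, 179, 179, 180, 171, 126, 90, 83, 84, 64, 45, 39, 40, 40, 39, 39, 39, 39, 37, 44, 71, 100, 108]
280 [247.0, 201.0] lo [144, 142, 138, 133, 130, 132, 125, 104, 121, 163, 193, 199, 199, 201, 205, 205] hi [203, 202, 200, 200, 202, 207, 199, 149, 106, 88, 77, 59, 44, 39, 39, 40, 40, 40, 39, 39, 39, 56, 87, 109]
top [[226.8, 146.5], [227.2, 147.7]] [ 14 159 133]
top [[270.7, 147.4], [270.7, 148.5]] [ 13 162 137]
side [[203.2, 208.8], [203.9, 212.2]] [ 18  50 192]
side [[233.6, 182.4], [234.0, 185.8]] [ 20  51 200]
(array([227.5, 147. ]), 210) [[227.2 147.7]]
(array([nan, nan]), 0) [[203.9 212.2]]
(array([271. , 148.6]), 221) [[270.7 148.5]]
(array([nan, nan]), 0) [[234.  185.8]]
top (177, 173) [[183.0, 176.5]]
top (138, 172) [[144.0, 173.5]]
side (188, 261) []
side (152, 296) []<stdin>:16: RuntimeWarning: Mean of empty slice.
  ret = um.true_divide(
```

Bright bar runs from 515.5 with the shaded strip ending at about 566, directly at the rack face: flush. I'll clear the arm out of the side view for a final numeric check.

Call:
{"name": "drive_tool", "arguments": {
  "deltas": [
    [[3.5,0,-1],[0,0,0]],
    [[4.5,0.3,0],[0,0,0]],
    [[4.5,0.3,0],[0,0,0]],
    [[4.5,0.3,0],[0,0,0]],
    [[4.5,0.3,0],[0,0,0]],
    [[4.5,0.3,0],[0,0,0]],
    [[4.5,0.3,0],[0,0,0]],
    [[4.5,0.3,0],[0,0,0]],
    [[4.5,0,0],[0,0,0]],
    [[4.5,0,0],[0,0,0]],
    [[4.5,0,0],[0,0,0]],
    [[0,0,0],[0,0,0]]
  ]
}}

```text
clock: 43.35
position: [443.9, -227.7, 212.9]
ee_rot: [-0.7, 0.714, 0.0, -0.001]
contact_force: [0.4, 0.7, -0.4]
gripper_width: 16.8
grasp_force: 0.0
```

Run:
```python
from h import *
s=arm.read_state();print(s["position"].round(1))
t=grab("top");c=grab("side")
def comp(c,p,f,w=16):
    hsv=cv2.cvtColor(c["img"],cv2.COLOR_RGB2HSV).astype(int);x,y=map(int,p);q=np.argwhere(f(hsv[y-w:y+w+1,x-w:x+w+1]))
    return ((q.mean(0)[::-1]+[x-w,y-w]).round(1).tolist(),(q.min(0)[::-1]+[x-w,y-w]).tolist(),(q.max(0)[::-1]+[x-w,y-w]).tolist(),len(q)) if len(q) else None
cork=lambda h:(h[...,0]<16)&(h[...,1]>125)&(h[...,2]<170)
blk=lambda h:h[...,2]<38
for b in ([684.5,55,91],[683.5,-58.5,91]):
    print("stop pred",proj(c,[b,np.add(b,[0,0,11]),np.add(b,[0,0,-11])]).round(1).tolist(),comp(c,proj(c,[b])[0],cork))
for b in ([615.8,181,87],[615.8,281,87]):
    print("bar pred top/bottom",proj(c,[np.add(b,[0,0,10]),np.add(b,[0,0,-10])]).round(1).tolist(),"side",comp(c,proj(c,[b])[0],blk,18),"top",proj(t,[b]).round(1).tolist(),comp(t,proj(t,[b])[0],blk,10))
```

```text
[ 443.9 -227.7  212.9]
stop pred [[203.9, 212.2], [203.2, 208.8], [204.6, 215.5]] ([203.6, 216.4], [193, 208], [212, 221], 117)
stop pred [[234.0, 185.8], [233.6, 182.4], [234.4, 189.1]] ([231.5, 186.7], [218, 174], [242, 194], 131)
bar pred top/bottom [[188.3, 258.4], [190.0, 264.5]] side ([188.6, 262.0], [180, 254], [198, 270], 158) top [[178.0, 173.4]] ([179.5, 173.5], [175, 166], [187, 181], 123)
bar pred top/bottom [[152.0, 293.5], [154.5, 299.5]] side ([153.3, 297.3], [144, 288], [163, 306], 176) top [[139.1, 173.0]] ([141.0, 173.3], [136, 166], [149, 183], 133)
```

Panel bars match the seated heights to about 0.8 px and the corks are where expected. Handing in.

```bash
python3 -c "
from bench import arm
print(arm.job_done())"
```

```text
the job is handed in; nothing more can be done
None
```

I handed the job in at about 43 s of the 208 s limit, but the hand-in returned no verdict. My last camera and contact checks put both bottles stoppered, both panels down in the rack's outer slots and the straightedge flush along the rack front. The spare stopper stayed on the table and I saw no sign of the bystanders being disturbed.

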